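# Load the wash cassette in its swivel frame

## Task

Swing the tilted wash cassette level against its stop and turn the red knob clockwise all the way to lock it; with the cassette locked level, lever the tight lid right open using the green-handled blade under the yellow lip (not your fingers). Lay every metal ring and the smoked glass disc that wait on the bench flat on the cassette floor, side by side, push the lid fully shut with the cassette still locked level, and leave the blade lying on its grey mat. The binocular half and the other things on the bench stay where they are.

Things in the scene. Friction and masses are not known exactly. Their poses are not given: they have to be found in the camera images.
- frame: Blue swivel frame fixed to the bench. Origin: on the bench, below the middle of the cassette; x points away from the robot side (near side = -x), y along the frame's long axis, z up. Base plate 160 x 360 x 8 mm; two end posts 105 mm high, the knob post spans y -136..-196 mm, the other y 136..161 mm. The cassette's swivel axis runs along y at x = 0, 95 mm above the bench.
- carriage (a joint): Tilt of the steel wash cassette about the frame's y axis: 0 = level with the lid up, against a hard stop; at the start about 0.7 to 1.1 rad, its near edge and the orange bar raised and the lid facing away. Stiff (0.8 N m friction), it stays where it is left, also when the knob is locked; press or pull the orange bar down to level it.
- turn_bar (a point): Middle of the orange turning bar fixed to the cassette's near side: round, 12 mm thick, 52 mm clear length along y (arms at both ends 8 mm thick), 112.5 mm from the swivel axis and 39 mm clear of the cassette wall. At level it is 95 mm above the bench at frame x = -112.5, y = +80 mm.
- lock (a joint): Turn of the red locking knob, clockwise from above: start 0 to 0.2 rad, stop at 1.3 rad = locked (over 1.05 counts). Light to turn (0.03 N m).
- lock_grip (a point): Red knob on top of the -y post (frame x = 0, y = -166 mm), on its axis, 142 mm above the bench, 7 mm below the knob's top. The grip is an upright bar 34 mm long, 14 mm thick, 32 mm high, lying along the frame's x when the joint reads 0 and turning with the knob; the round disc under the bar has its top 119 mm above the bench.
- tray_mid (a point): Centre of the cassette's inner floor, 80 mm above the bench when level; axes as the frame's when level. Inside 125 mm (x) by 250 mm (y) by 33 mm deep; walls 5 mm; rim 113 mm above the bench when level.
- lid (a joint): Opening of the lid in rad: 0 = shut, flush on the rim, 1.65 = its stop, leaning a little back. Hinged along the far (+x) rim, opens upwards; friction 0.16 N m, stays where it is left.
- lid_hinge (a point): Middle of the lid's hinge line, which runs along y on the far rim (frame x = 67.5 mm, 113 mm above the bench when level), at the lid's underside. Lid 135 mm deep (x) by 260 mm long (y), 5 mm thick, 120 g.
- lid_lip (a point): Middle of the underside of the yellow lip on the lid's near edge. The lip is 80 mm wide (y -75 to +5 mm of the cassette), 5 mm thick and stands 16 mm out beyond the cassette's near wall; this point is 8 mm in from the lip's outer edge. Below the lip, 8 mm lower, a fixed ledge of the cassette stands out 14 mm, so there is an open slot 8 mm high for the blade, entered from the near side towards +x; its back is the wall, 8.5 mm farther in than this point.
- blade: The levering blade, 149 mm long, 90 g, lying flat along its own x, tip to +x; origin 9 mm straight below blade_grip, at the underside of the handle. Green handle 20 mm wide and 18 mm high, from x = -80 to +15 mm; steel blade 22 mm wide, 3 mm thick, from the handle to the tip at x = 69 mm, at half the handle's height.
- blade_grip (a point): Point in the blade's handle to grip across its 20 mm width, near its centre of mass: 15 mm behind the handle's front end, half-way up (9 mm over its underside).
- blade_tip (a point): Middle of the blade's tip edge (half thickness), 69 mm ahead of blade_grip at the same height.
- mat: Grey felt mat fixed to the bench, 210 (its x) x 80 (its y) x 6 mm, origin at its underside's centre. The blade starts on it, along its x.
- spacer_a_mid (a point): Centre (half-way up) of a steel lens spacer ring, outside diameter 60, bore 44, height 16 mm, 120 g, lying flat on the bench; may be absent.
- spacer_b_mid (a point): Centre of the second such steel spacer ring; may be absent.
- scale_ring_mid (a point): Centre (half-way up) of the brass diopter scale ring, outside diameter 62, bore 48, height 18 mm, 130 g, lying flat; may be absent.
- filter_mid (a point): Centre (half-way up) of the smoked glass filter disc, diameter 60, thickness 12 mm, 70 g, lying flat; may be absent.
- bino_half: Bystander: black polymer binocular half, about 170 x 56 x 46 mm, origin under its middle; to be left alone.
- driver: Bystander: red-handled screwdriver, 170 mm long, lying on the bench in front of the frame; to be left alone.
- eyecup: Bystander: small black rubber eyecup ring, diameter 48, height 30 mm; to be left alone (it is not metal).
- jar: Bystander: amber jar, diameter 54, height 62 mm; to be left alone.

How it is judged:
By the outcome, as a careful person would: the job done as asked, in the order asked, and still so for the second after the job is handed in, with the robot touching nothing.
Of spacer_a, spacer_b, scale_ring, filter only 2 to 3 are there at a start; the rules pass over those that are not, and their reading is None.
At some moment in a run one of spacer_a, spacer_b, scale_ring, filter may be knocked a few centimetres aside while the robot is not near it.
It also fails if it takes over 210 s, if anything falls off the work surface, if the arm or the gripper's body presses on something with over 40 N, if the wrist force passes 120 N, or if a joint passes its speed limit or range.

## Robot

A 7-joint arm with a two-finger parallel gripper is mounted at the origin on the work surface. World frame = base frame: x ahead of the robot, y to its left, z up, the work surface at z = 0. Lengths are in mm, angles in degrees, forces in N, time in s.
With the tool pointing down it reaches from about 400 to 925 mm from the base axis. Payload 4.1 kg.
Tool frame: the origin (TCP) lies on the front face of the gripper's body, between the roots of the fingers; the fingertips stand 73 mm ahead of it and the grasp point (between the pads) lies 54 mm ahead of it; z points along the fingers, y is the direction in which the jaws open and shut (so a half turn about z gives the same grasp; the last joint's range is limited). The gripper opens to 85 mm and grips with 20 to 120 N. Pads are 22 mm wide; open, the fingers measure 114 mm over their backs; the gripper's body (76 mm by 85 mm) begins 54 mm behind the grasp point. The pads swing forward as they close: fully open they stand 13 mm farther back than shut.
Start: joints at [64.229, 22.827, 2.584, 88.041, -1.071, 69.15, -2.905], TCP at [223.408, -610.427, 303.947] pointing down, gripper open.
Joint ranges: [-161.44, 161.44], [-28.35, 127.94], [-78.24, 83.42], [0, 140.83], [-78.03, 258.03], [13.02, 114.36], [-168.23, 168.23]. Speed limits (degrees/s): [147.25, 147.25, 180, 180, 180, 180, 180].

## Interface

Orientations are given as a 3x3 rotation matrix whose columns are the frame's x, y, z axes.
In Python, from station import env gives the robot as it stands. The module is installed in compiled form; this text tells all that it offers.
- The arm moves only by the shell command python3 -m creep 'ROWS'. ROWS is JSON, a list of rows, each an object with "delta_pos": the shift along the tool's x, y, z in cm, a list of three; "angular": the turn, a rotation vector about the tool's x, y, z in degrees, a list of three; "fingers": the finger opening in cm, from 0 to 8.54. In form: [{"delta_pos": [dx, dy, dz], "angular": [wx, wy, wz], "fingers": fingers}, ...]. A call has exactly 10 rows; each row shifts and turns the commanded pose from where the row before left it, along the tool's axes as they then stand; what a row does not reach is not made up. A row lasts 1/8 s, in which the tool goes at most 62.5 mm and 10.7 degrees, less where a joint would pass 70% of its speed; a pose out of reach is approached as far as the arm can. A call is refused whole if a number of a shift passes 6.25 or a number of a turn 10.7, either way. A call with a gripper value outside its range is refused whole. The fingers move at their own pace and stop on an object; the grip force is fixed at half the most. Time passes only in rows, so rows that do not move let the fingers close, or fill a call up. It gives the time, the measured TCP pose, the force and the opening at its end, in the units of the state.
- env.read_state(): the state, without advancing time (a new reading comes with each control period).
- env.get_image(name): name is "side" or "top"; returns (picture, depth): 384x512x3 uint8, red, green, blue; 384x512 float32, mm along the optical axis (not along the pixel's ray), 0 where there is no reading.
- env.get_calibration(name): a dict with "fx", "fy", "cx", "cy" (pixels), "camera_from_world" (4x4, takes a point from world to camera coordinates). Camera axes: x right, y down, z forward; pixel columns grow to the right and rows downward; lengths in mm; the calibration is good to about 2 mm. A picture is of the moment at which its call begins. get_calibration takes no time and is no camera call.
- env.hand_in(): hands the job in, once; it reports no verdict.
Trained networks look in the newest picture that a camera, given by its name, has taken for a name from the list of things; names that differ only in an ending like _2 or _b are one class to them, and where a whole thing is asked for, a point or a joint stands for the part that bears it (a point fixed in the world has none). Each returns a list of dicts, best first, with "score" (0 to 1); they miss things now and then, are a little off and sometimes report something else, mostly with a low value. They report only what shows in the picture. A call takes as long as a camera call.
- env.spot_in(camera, thing): "rect" ([left, top, width, height] in pixels, round what is visible of it).
- env.silhouettes(camera, thing): "region" (384x512 bool, what is visible of it) and "rect" ([left, top, width, height] in pixels, round what is visible of it).
The state is a dict: "t": time; "joint_pos": joint angles; "dq": joint speeds; "effort": joint torques, N m; "tcp_pos": TCP position; "ee_rot": TCP orientation; "wrist_force": force on the tool from outside, world axes, zero at the start; "torque": the same for the moment, N m; "width": finger opening in mm.
Only numpy, scipy, OpenCV 4.12 (cv2) and the standard library are available. Lean on these libraries where they do the work, as an engineer would, in place of code of your own. Each camera call takes 0.05 s, during which the arm holds its last target. There are 200 camera calls.

## Working session

There is one attempt and no reset: what is moved stays moved. The work goes in short steps, Python scripts to look and compute and a shell command to move; the robot and the scene stay as the last step left them, time stands still between calls to the robot, and variables do not carry over. Pictures are saved under pics/ and viewed, about 12 in all and at most 16, crops included, and the job is handed in when it is done.

```bash
mkdir -p pics; ls
cat > h.py <<'E'
import numpy as np, cv2
from station import env
def shot(cam,name=None):
    im,d=env.get_image(cam)
    if name: cv2.imwrite(f'pics/{name}.png',im[:,:,::-1])
    return im,d
def world(cam,u,v,z):
    c=env.get_calibration(cam);T=np.linalg.inv(c['camera_from_world'])
    return (T@np.array([(u-c['cx'])/c['fx']*z,(v-c['cy'])/c['fy']*z,z,1]))[:3]
def cloud(cam,d):
    c=env.get_calibration(cam);T=np.linalg.inv(c['camera_from_world'])
    v,u=np.mgrid[:384,:512]
    P=np.stack([(u-c['cx'])/c['fx']*d,(v-c['cy'])/c['fy']*d,d,np.ones_like(d)],-1)@T.T
    P=P[...,:3]; P[d==0]=np.nan
    return P
def proj(cam,p):
    c=env.get_calibration(cam);q=c['camera_from_world']@np.append(p,1)
    return c['fx']*q[0]/q[2]+c['cx'],c['fy']*q[1]/q[2]+c['cy'],q[2]
E
python3 - <<'E'
from h import *
np.set_printoptions(precision=1,suppress=True)
s=env.read_state();print(s)
for cam in('top','side'):
    im,d=shot(cam,cam+'0');P=cloud(cam,d)
    c=env.get_calibration(cam);print(cam,c['fx'],np.linalg.inv(c['camera_from_world']))
    for n in ['frame','turn_bar','lock_grip','lid_lip','blade','mat','spacer_a_mid','scale_ring_mid','filter_mid','bino_half','driver','eyecup','jar']:
        for r in env.silhouettes(cam,n)[:3]:
            if r['score']<.25: continue
            m=r['region'];Q=P[m];Q=Q[~np.isnan(Q[:,0])]
            if len(Q)==0: continue
            print(n,round(r['score'],2),r['rect'],m.sum(),'med',np.median(Q,0),'lo',np.percentile(Q,2,0),'hi',np.percentile(Q,98,0))
E
```

```text
pics
{'t': 0.0, 'joint_pos': array([64.2, 22.9,  2.6, 88.1, -1.1, 69.2, -2.9]), 'dq': array([ 0.1, -0. , -0. , -0.1, -0.1,  0. , -0.2]), 'effort': array([ -0. , -47.5,   1.4, -25.4,   0. ,   0. ,   0. ]), 'tcp_pos': array([ 223.2, -609.9,  302.9]), 'ee_rot': array([[ 0.9,  0.3, -0. ],
       [ 0.3, -0.9,  0. ],
       [-0. , -0. , -1. ]]), 'wrist_force': array([-0.7,  0.5,  0.3]), 'torque': array([ 0., -0., -0.]), 'width': 85.34110625882045}
top 497.85765418416145 [[   0.    -1.     0.2  278.1]
 [  -1.    -0.     0.   -51.6]
 [  -0.    -0.2   -1.  1475.1]
 [   0.     0.     0.     1. ]]
frame 0.78 [151.3, 163.1, 128.0, 61.2] 6538 med [590.4  86.6 104.3] lo [530.6 -82.6   1.2] hi [691.9 263.7 169.9]
turn_bar 0.86 [154.4, 163.2, 100.4, 49.0] 3728 med [601.9 112.8 131.9] lo [530.5 -17.   66.4] hi [679.6 231.2 175.7]
turn_bar 0.43 [352.8, 237.7, 23.1, 23.0] 174 med [ 450.2 -353.1   16.6] lo [ 420.9 -381.     0.2] hi [ 479.2 -322.5   23.2]
lock_grip 0.67 [259.7, 175.5, 12.8, 7.4] 104 med [624.1 -57.  141.1] lo [609.9 -71.  114.8] hi [638.1 -43.  154. ]
lid_lip 0.7 [156.3, 164.0, 97.7, 52.
[... 2954 characters left out ...]
3, 179.5, 12.2, 11.9] 161 med [626.4 -66.5 131.2] lo [610.9 -77.5 111.7] hi [644.1 -57.5 151.6]
filter_mid 0.7 [241.0, 254.2, 19.2, 15.5] 321 med [ 543.8 -241.9   12.2] lo [ 517.2 -266.6    1.8] hi [ 570.7 -210.    16.6]
bino_half 0.58 [288.1, 228.7, 59.9, 26.3] 1078 med [ 756.2 -224.1   40.4] lo [ 673.3 -238.4    0.3] hi [ 835.1 -180.4   49. ]
driver 0.78 [164.1, 207.7, 50.9, 15.1] 282 med [421.5 -36.2  18.3] lo [326.6 -55.3  -2.3] hi [464.5  12.5  27.8]
eyecup 0.67 [244.7, 337.2, 24.0, 26.3] 412 med [ 522.6 -521.3   23.2] lo [ 500.2 -540.    -0.5] hi [ 544.2 -494.3   33.2]
jar 0.64 [304.9, 265.5, 16.4, 25.9] 516 med [ 697.1 -361.7   50.7] lo [ 676.1 -374.1    4.5] hi [ 723.9 -327.    65.8]
```

Run:
```python
import cv2
a=cv2.imread('pics/top0.png')[100:340,80:440];b=cv2.imread('pics/side0.png')[110:384,140:380]
cv2.imwrite('pics/t0c.png',cv2.resize(a,None,fx=2.2,fy=2.2,interpolation=2));cv2.imwrite('pics/s0c.png',cv2.resize(b,None,fx=2.1,fy=2.1,interpolation=2))
```

```text
(no output)
```

View pics/t0c.png

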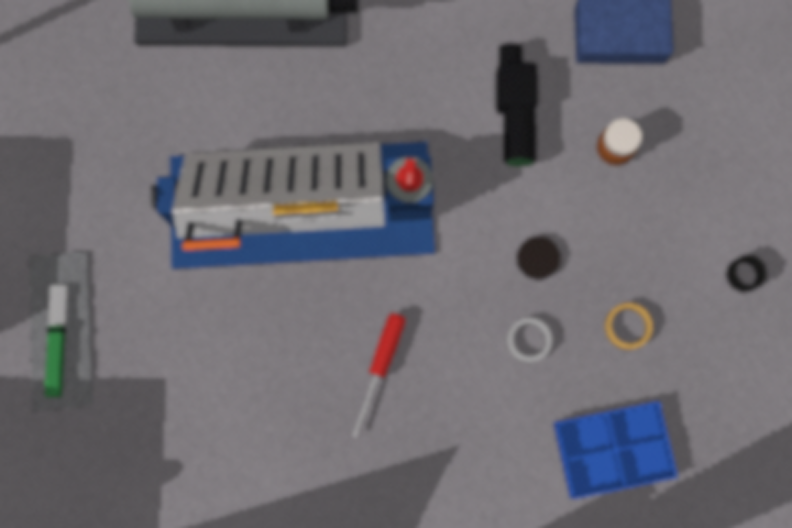

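View pics/s0c.png

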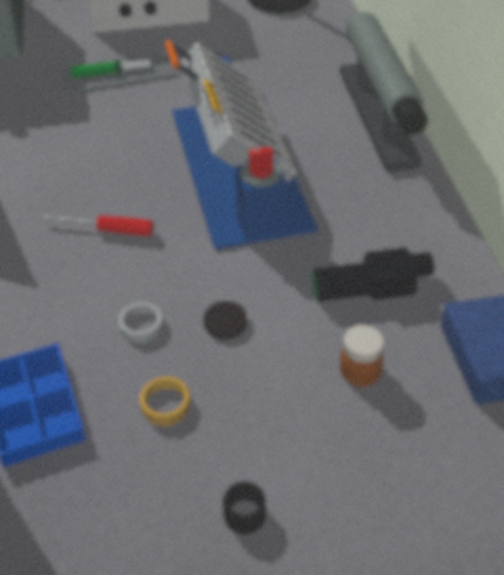

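The pictures show three items: a steel ring at top px (321,254), a brass ring at (366,248) and the glass disc at (325,216). The frame's long axis is close to world y, and the blade lies on the mat with its tip pointing +x. Next I'll fit exact poses.

```bash
cat >> h.py <<'E'
def ray(cam,uv,z):
    c=env.get_calibration(cam);T=np.linalg.inv(c['camera_from_world'])
    uv=np.atleast_2d(uv).astype(float)
    d=np.c_[(uv[:,0]-c['cx'])/c['fx'],(uv[:,1]-c['cy'])/c['fy'],np.ones(len(uv))]@T[:3,:3].T
    o=T[:3,3]; return o+d*((z-o[2])/d[:,2])[:,None]
def go(x,y,z,yaw):
    """needed turn about tool z (rows first), then shift in tool axes cm; yaw = world angle of tool x axis, tool down; z = TCP"""
    s=env.read_state();R=s['ee_rot'];cur=np.degrees(np.arctan2(R[1,0],R[0,0]))
    w=-(yaw-cur);w=(w+180)%360-180
    a=np.radians(yaw);Rt=np.array([[np.cos(a),np.sin(a),0],[np.sin(a),-np.cos(a),0],[0,0,-1]])
    d=Rt.T@(np.array([x,y,z])-s['tcp_pos'])/10
    tilt=np.degrees(np.arccos(-R[2,2]))
    print('t %.2f cur yaw %.1f tilt %.2f tcp'%(s['t'],cur,tilt),s['tcp_pos'].round(1),'| turn wz %.2f then shift cm'%w,d.round(2),'j7 %.0f w %.1f'%(s['joint_pos'][6],s['width']))
E
python3 - <<'E'
from h import *
np.set_printoptions(precision=1,suppress=True)
for cam in('top','side'):
    im,d=shot(cam);P=cloud(cam,d);hsv=cv2.cvtColor(im,cv2.COLOR_RGB2HSV)
    H,S,V=[hsv[...,i].astype(int) for i in range(3)]
    near=lambda a,b,r:np.hypot(P[...,0]-a,P[...,1]-b)<r
    blue=(H>100)&(H<125)&(S>130)&near(610,100,260)
    ys,xs=np.where(blue&(P[...,2]<25)); W=ray(cam,np.c_[xs,ys],8)
    hull=cv2.convexHull(W[:,:2].astype(np.float32));print(cam,'plate rect',cv2.minAreaRect(hull))
    print(' hull',cv2.approxPolyDP(hull,6,True)[:,0])
    def st(n,m):
        Q=P[m];Q=Q[~np.isnan(Q[:,0])]
        if len(Q)<5:print(n,len(Q));return
        print(cam,n,len(Q),'mean',Q.mean(0),'lo',np.percentile(Q,3,0),'hi',np.percentile(Q,97,0))
        ys,xs=np.where(m)
        return np.c_[xs,ys]
    red=((H<6)|(H>174))&(S>150)&(V>60)&near(624,-60,50)
    k=st('knob',red&(P[...,2]>120)); 
    print('  knob top rect',cv2.minAreaRect(ray(cam,k,149)[:,:2].astype(np.float32)))
    o=(H>=6)&(H<17)&(S>150)&near(540,180,90)&(P[...,2]>60); k=st('bar',o)
    y=(H>=18)&(H<32)&(S>140)&near(570,70,100)&(P[...,2]>60); k=st('lip',y)
    g=(H>45)&(H<85)&(S>80)&near(420,400,130); k=st('green',g); print('  rect z24',cv2.minAreaRect(ray(cam,k,24)[:,:2].astype(np.float32)))
    for n in ('blade','spacer_a_mid','scale_ring_mid','filter_mid'):
        for r in env.silhouettes(cam,n)[:2]:
            v,u=np.where(r['region']);z={'blade':16.5,'spacer_a_mid':16,'scale_ring_mid':18,'filter_mid':12}[n]
            print('  ',n,round(r['score'],2),r['rect'],'rect@z',cv2.minAreaRect(ray(cam,np.c_[u,v],z)[:,:2].astype(np.float32)))
    # steel ring
    m=near(450,-240,70)&(P[...,2]>8); k=st('steel?',m)
E
```

```text
top plate rect ((616.7658081054688, 88.55175018310547), (153.35421752929688, 352.317626953125), 3.9834184646606445)
 hull [[704.7 -78.8]
 [681.3 266.1]
 [532.7 259. ]
 [552.2 -87.8]]
top knob 72 mean [624.6 -58.3 141.1] lo [609.6 -71.1 120.2] hi [639.9 -45.8 152.4]
  knob top rect ((623.6633911132812, -56.96924591064453), (34.07149124145508, 27.51422882080078), 0.20293240249156952)
top bar 77 mean [529.5 180.7 176.3] lo [525.  150.7 171.5] hi [534.1 210.3 180.2]
top lip 79 mean [576.5  69.2 165.5] lo [570.8  34.7 158. ] hi [581.5 102.5 172. ]
top green 229 mean [399.1 408.3  22.7] lo [358.8 400.5  11.7] hi [440.8 418.2  29.7]
  rect z24 ((400.06756591796875, 407.866943359375), (86.71471405029297, 22.40904998779297), 0.29675593972206116)
   blade 0.55 [98.5, 231.1, 10.5, 49.9] rect@z ((427.39862060546875, 411.935791015625), (146.69317626953125, 23.673646926879883), 1.6475772857666016)
   spacer_a_mid 0.56 [410.8, 219.2, 17.3, 13.0] rect@z ((522.1591186523438, -513.2366943359375), (50.39663314819336, 49.08525466918945), 86.63980865478516)
   scale_ring_mid 0.61 [355.0, 235.9, 20.1, 24.
[... 1294 characters left out ...]
0.75 [261.1, 179.9, 10.2, 13.3] rect@z ((651.9278564453125, 75.54981994628906), (76.3558120727539, 41.09079360961914), 78.74012756347656)
   scale_ring_mid 0.76 [206.1, 290.5, 24.5, 18.6] rect@z ((451.1774597167969, -360.11517333984375), (67.88954162597656, 60.1680908203125), 79.9254150390625)
   scale_ring_mid 0.49 [300.4, 267.3, 21.7, 25.7] rect@z ((705.2489624023438, -335.6954040527344), (95.46466064453125, 51.01792907714844), 69.71292877197266)
   filter_mid 0.58 [239.6, 253.0, 19.6, 16.3] rect@z ((545.0252075195312, -241.98583984375), (66.46101379394531, 53.83208465576172), 80.09620666503906)
side steel? 198 mean [ 436.9 -226.2   14.8] lo [ 405.8 -252.4    8.4] hi [ 517.1 -197.4   19.5]
```

Run:
```python
from h import *
go(520,-200,303,3.2)
```

```text
t 1.90 cur yaw 20.1 tilt 0.00 tcp [ 223.4 -610.4  303.9] | turn wz 16.90 then shift cm [ 31.9  -39.32   0.09] j7 -3 w 85.5
```

```bash
python3 -m creep '[{"delta_pos":[0,0,0],"angular":[0,0,8.45],"fingers":0},{"delta_pos":[0,0,0],"angular":[0,0,8.45],"fingers":0},{"delta_pos":[4,-4.9,0],"angular":[0,0,0],"fingers":0},{"delta_pos":[4,-4.9,0],"angular":[0,0,0],"fingers":0},{"delta_pos":[4,-4.9,0],"angular":[0,0,0],"fingers":0},{"delta_pos":[4,-4.9,0],"angular":[0,0,0],"fingers":0},{"delta_pos":[4,-4.9,0],"angular":[0,0,0],"fingers":0},{"delta_pos":[4,-4.9,0],"angular":[0,0,0],"fingers":0},{"delta_pos":[4,-4.9,0],"angular":[0,0,0],"fingers":0},{"delta_pos":[4,-4.9,0],"angular":[0,0,0],"fingers":0}]'
python3 -c "
from h import *
go(526,179,266,3.2)"
```

```text
t: 3.15
tcp_pos: [518.4, -204.4, 304.3]
ee_rot: [[0.998, 0.056, 0.001], [0.056, -0.998, -0.001], [0.001, 0.001, -1.0]]
wrist_force: [-0.3, -0.0, 0.7]
width: 0.0
t 3.15 cur yaw 3.2 tilt 0.07 tcp [ 518.4 -204.4  304.3] | turn wz -0.01 then shift cm [  2.9  -38.24   3.83] j7 -72 w 0.0
```

```bash
python3 -m creep '[{"delta_pos":[0.3,-4.8,0],"angular":[0,0,0],"fingers":0},{"delta_pos":[0.4,-4.8,0],"angular":[0,0,0],"fingers":0},{"delta_pos":[0.4,-4.8,0],"angular":[0,0,0],"fingers":0},{"delta_pos":[0.4,-4.8,0],"angular":[0,0,0],"fingers":0},{"delta_pos":[0.4,-4.8,0],"angular":[0,0,0],"fingers":0},{"delta_pos":[0.4,-4.8,0],"angular":[0,0,0],"fingers":0},{"delta_pos":[0.4,-4.8,0],"angular":[0,0,0],"fingers":0},{"delta_pos":[0.2,-4.6,0],"angular":[0,0,0],"fingers":0},{"delta_pos":[0,0,3.5],"angular":[0,0,0],"fingers":0},{"delta_pos":[0,0,0],"angular":[0,0,0],"fingers":0}]'
python3 -c "
from h import *
go(526,179,250,3.2)"
```

```text
t: 4.4
tcp_pos: [523.5, 176.4, 266.6]
ee_rot: [[0.998, 0.057, -0.005], [0.057, -0.998, -0.002], [-0.005, 0.002, -1.0]]
wrist_force: [-1.1, 0.2, 0.1]
width: -0.1
t 4.40 cur yaw 3.3 tilt 0.33 tcp [523.5 176.4 266.6] | turn wz 0.05 then shift cm [ 0.26 -0.24  1.66] j7 -116 w -0.1
```

```bash
python3 -m creep '[{"delta_pos":[0.2,-0.2,1.6],"angular":[0,0,0],"fingers":0},{"delta_pos":[-0.6,0,0.8],"angular":[0,0,0],"fingers":0},{"delta_pos":[-0.6,0,0.8],"angular":[0,0,0],"fingers":0},{"delta_pos":[-0.5,0,0.9],"angular":[0,0,0],"fingers":0},{"delta_pos":[-0.4,0,0.9],"angular":[0,0,0],"fingers":0},{"delta_pos":[-0.3,0,1.0],"angular":[0,0,0],"fingers":0},{"delta_pos":[-0.3,0,1.0],"angular":[0,0,0],"fingers":0},{"delta_pos":[-0.1,0,1.0],"angular":[0,0,0],"fingers":0},{"delta_pos":[-0.1,0,1.0],"angular":[0,0,0],"fingers":0},{"delta_pos":[0,0,0],"angular":[0,0,0],"fingers":0}]'
python3 -c "
from h import *
go(499.7,177.6,174,3.2)
for c in ('top','side'):
  im,d=shot(c);P=cloud(c,d);h=cv2.cvtColor(im,cv2.COLOR_RGB2HSV)
  m=(h[...,0]>=6)&(h[...,0]<17)&(h[...,1]>150)&(np.hypot(P[...,0]-510,P[...,1]-180)<90)&(P[...,2]>60)
  print(c,m.sum(),np.nanmean(P[m],0))"
```

```text
t: 5.65
tcp_pos: [497.5, 177.1, 178.8]
ee_rot: [[0.998, 0.055, -0.001], [0.055, -0.998, -0.0], [-0.001, 0.0, -1.0]]
wrist_force: [0.2, 0.3, 0.3]
width: -0.0
t 5.65 cur yaw 3.2 tilt 0.04 tcp [497.5 177.1 178.8] | turn wz -0.03 then shift cm [ 0.22 -0.04  0.48] j7 -120 w -0.0
top 0 [nan nan nan]
side 2 [499.79540899 149.73176956 105.08197185]<string>:7: RuntimeWarning: Mean of empty slice
```

```bash
python3 -m creep '[{"delta_pos":[0,0,0.2],"angular":[0,0,0],"fingers":0},{"delta_pos":[0,0,0.2],"angular":[0,0,0],"fingers":0},{"delta_pos":[0,0,0.1],"angular":[0,0,0],"fingers":0},{"delta_pos":[0,0,0.1],"angular":[0,0,0],"fingers":0},{"delta_pos":[0,0,0.1],"angular":[0,0,0],"fingers":0},{"delta_pos":[0,0,0],"angular":[0,0,0],"fingers":0},{"delta_pos":[0,0,0],"angular":[0,0,0],"fingers":0},{"delta_pos":[0,0,0],"angular":[0,0,0],"fingers":0},{"delta_pos":[0,0,0],"angular":[0,0,0],"fingers":0},{"delta_pos":[0,0,0],"angular":[0,0,0],"fingers":0}]'
```

```text
t: 7.0
tcp_pos: [498.5, 177.3, 173.4]
ee_rot: [[0.998, 0.055, 0.001], [0.055, -0.998, -0.001], [0.001, 0.001, -1.0]]
wrist_force: [-3.4, -1.1, 9.9]
width: -0.1
```

```bash
python3 -m creep '[{"delta_pos":[0,0,0.1],"angular":[0,0,0],"fingers":0},{"delta_pos":[0,0,0.1],"angular":[0,0,0],"fingers":0},{"delta_pos":[0,0,0.1],"angular":[0,0,0],"fingers":0},{"delta_pos":[0,0,0.1],"angular":[0,0,0],"fingers":0},{"delta_pos":[0,0,0],"angular":[0,0,0],"fingers":0},{"delta_pos":[0,0,0],"angular":[0,0,0],"fingers":0},{"delta_pos":[0,0,0],"angular":[0,0,0],"fingers":0},{"delta_pos":[0,0,0],"angular":[0,0,0],"fingers":0},{"delta_pos":[0,0,0],"angular":[0,0,0],"fingers":0},{"delta_pos":[0,0,0],"angular":[0,0,0],"fingers":0}]'
```

```text
t: 8.25
tcp_pos: [498.6, 177.6, 172.9]
ee_rot: [[0.998, 0.055, 0.001], [0.055, -0.998, -0.002], [0.001, 0.002, -1.0]]
wrist_force: [-11.1, -4.8, 34.2]
width: 0.3
```

```bash
python3 -m creep '[{"delta_pos":[0,0,-4],"angular":[0,0,0],"fingers":0},{"delta_pos":[0,0,-4],"angular":[0,0,0],"fingers":0},{"delta_pos":[1.6,3.5,0],"angular":[0,0,0],"fingers":5},{"delta_pos":[1.6,3.5,0],"angular":[0,0,0],"fingers":5},{"delta_pos":[1.6,3.5,0],"angular":[0,0,0],"fingers":5},{"delta_pos":[1.6,3.5,0],"angular":[0,0,0],"fingers":5},{"delta_pos":[1.6,3.5,0],"angular":[0,0,0],"fingers":5},{"delta_pos":[1.6,3.5,0],"angular":[0,0,0],"fingers":5},{"delta_pos":[0,0,0],"angular":[0,0,0],"fingers":5},{"delta_pos":[0,0,0],"angular":[0,0,0],"fingers":5}]'
python3 - <<'E'
from h import *
np.set_printoptions(precision=1,suppress=True)
go(625,-61,198,3.2)
for c in ('top','side'):
  im,d=shot(c,c+'1');P=cloud(c,d);h=cv2.cvtColor(im,cv2.COLOR_RGB2HSV)
  for n,lo,hi,p in(('bar',6,17,(500,178)),('lip',18,32,(535,70)),('knob',0,6,(625,-61))):
    m=(h[...,0]>=lo)&(h[...,0]<hi)&(h[...,1]>130)&(np.hypot(P[...,0]-p[0],P[...,1]-p[1])<60)&(P[...,2]>60)
    Q=P[m];Q=Q[~np.isnan(Q[:,0])]
    if len(Q)>3: print(c,n,len(Q),Q.mean(0),np.percentile(Q,3,0),np.percentile(Q,97,0))
E
```

```text
t: 9.5
tcp_pos: [605.4, -26.2, 247.7]
ee_rot: [[0.998, 0.056, -0.0], [0.056, -0.998, 0.001], [-0.0, -0.001, -1.0]]
wrist_force: [0.2, 0.5, 0.3]
width: 50.2
t 9.50 cur yaw 3.2 tilt 0.05 tcp [605.4 -26.2 247.7] | turn wz 0.02 then shift cm [1.8 3.6 5. ] j7 -94 w 50.2
top bar 85 [499.3 180.  100.2] [493.9 149.   94.5] [504.6 209.4 104.9]
top lip 137 [542.7  66.3 117.9] [536.3  31.3 113.1] [551.1 101.  122.6]
side bar 32 [497.8 175.1  99.7] [492.3 144.2  96.5] [501.9 203.2 103.7]
side lip 58 [541.7  61.3 118.8] [535.2  27.2 116. ] [548.3  98.  122.5]
side knob 76 [625.2 -68.  132.9] [613.2 -76.7 115.6] [637.8 -63.6 149.9]
```

```bash
python3 -m creep '[{"delta_pos":[0.9,1.8,0],"angular":[0,0,3],"fingers":5},{"delta_pos":[0.9,1.8,0],"angular":[0,0,2],"fingers":5},{"delta_pos":[0,0,2],"angular":[0,0,0],"fingers":5},{"delta_pos":[0,0,1.5],"angular":[0,0,0],"fingers":5},{"delta_pos":[0,0,1.3],"angular":[0,0,0],"fingers":5},{"delta_pos":[0,0,0],"angular":[0,0,0],"fingers":0},{"delta_pos":[0,0,0],"angular":[0,0,0],"fingers":0},{"delta_pos":[0,0,0],"angular":[0,0,0],"fingers":0},{"delta_pos":[0,0,0],"angular":[0,0,0],"fingers":0},{"delta_pos":[0,0,0],"angular":[0,0,0],"fingers":0}]'
python3 -c "
from h import *
go(625,-61,198,-70)"
```

```text
t: 10.85
tcp_pos: [624.9, -60.1, 200.4]
ee_rot: [[1.0, -0.03, 0.001], [-0.03, -1.0, 0.002], [0.001, -0.002, -1.0]]
wrist_force: [-0.8, 5.1, -0.4]
width: 12.3
t 10.85 cur yaw -1.7 tilt 0.14 tcp [624.9 -60.1 200.4] | turn wz 68.29 then shift cm [0.08 0.02 0.24] j7 -97 w 12.3
```

```bash
python3 -m creep '[{"delta_pos":[0,0,0],"angular":[0,0,9],"fingers":0},{"delta_pos":[0,0,0],"angular":[0,0,9],"fingers":0},{"delta_pos":[0,0,0],"angular":[0,0,9],"fingers":0},{"delta_pos":[0,0,0],"angular":[0,0,9],"fingers":0},{"delta_pos":[0,0,0],"angular":[0,0,9],"fingers":0},{"delta_pos":[0,0,0],"angular":[0,0,9],"fingers":0},{"delta_pos":[0,0,0],"angular":[0,0,9],"fingers":0},{"delta_pos":[0,0,0],"angular":[0,0,8],"fingers":0},{"delta_pos":[0,0,0],"angular":[0,0,0],"fingers":0},{"delta_pos":[0,0,0],"angular":[0,0,0],"fingers":0}]'
python3 -c "
from h import *
go(625,-61,198,-71);print(env.read_state()['torque'])"
```

```text
t: 12.1
tcp_pos: [626.9, -57.0, 200.5]
ee_rot: [[0.303, -0.953, 0.005], [-0.953, -0.303, 0.005], [-0.003, -0.006, -1.0]]
wrist_force: [4.4, 8.9, -3.2]
width: 12.3
t 12.10 cur yaw -72.3 tilt 0.41 tcp [626.9 -57.  200.5] | turn wz -1.34 then shift cm [0.32 0.31 0.25] j7 -161 w 12.3
[ 1.84190627 -0.87963141  0.92245263]
```

```bash
python3 -m creep '[{"delta_pos":[0,0,0],"angular":[0,0,-1.3],"fingers":5},{"delta_pos":[0,0,0],"angular":[0,0,0],"fingers":5},{"delta_pos":[0,0,0],"angular":[0,0,0],"fingers":5},{"delta_pos":[0,0,-3],"angular":[0,0,0],"fingers":5},{"delta_pos":[0,0,-5],"angular":[0,0,0],"fingers":5},{"delta_pos":[0,0,0],"angular":[0,0,-10],"fingers":5},{"delta_pos":[0,0,0],"angular":[0,0,-10],"fingers":5},{"delta_pos":[0,0,0],"angular":[0,0,-10],"fingers":5},{"delta_pos":[0,0,0],"angular":[0,0,-10],"fingers":5},{"delta_pos":[0,0,0],"angular":[0,0,-10],"fingers":5}]'
python3 - <<'E'
from h import *
np.set_printoptions(precision=2,suppress=True)
go(435,410,150,0)
for cam in('top','side'):
    im,d=shot(cam,cam+'2');P=cloud(cam,d);h=cv2.cvtColor(im,cv2.COLOR_RGB2HSV);H,S,V=[h[...,i].astype(int) for i in range(3)]
    near=np.hypot(P[...,0]-430,P[...,1]-405)<130
    g=(H>45)&(H<85)&(S>80)&near
    st=(V>130)&(S<60)&near&(P[...,0]>445)&(P[...,0]<530)&(np.abs(P[...,1]-410)<35)
    for n,m,z in(('g',g,24),('steel',st,16.5)):
        v,u=np.where(m);W=ray(cam,np.c_[u,v],z)[:,:2]
        if len(W)<5: print(n,len(W));continue
        w,E=np.linalg.eigh(np.cov(W.T));e=E[:,1];print(cam,n,len(W),W.mean(0),'ang',np.degrees(np.arctan(e[1]/e[0])),W.min(0),W.max(0))
    # knob
    m=((H<6)|(H>174))&(S>150)&(np.hypot(P[...,0]-625,P[...,1]+61)<40)&(P[...,2]>125);v,u=np.where(m)
    if m.sum()>5:print(cam,'knob',cv2.minAreaRect(ray(cam,np.c_[u,v],149)[:,:2].astype(np.float32)))
a=cv2.imread('pics/top2.png')[140:300,80:290];b=cv2.imread('pics/side2.png')[110:260,150:340]
cv2.imwrite('pics/t2c.png',np.hstack([cv2.resize(a,(525,400),interpolation=2)]))
E
```

```text
t: 13.35
tcp_pos: [624.5, -63.2, 280.0]
ee_rot: [[0.932, -0.362, -0.0], [-0.362, -0.932, -0.001], [0.0, 0.001, -1.0]]
wrist_force: [0.6, -0.3, -0.2]
width: 49.9
t 13.35 cur yaw -21.2 tilt 0.05 tcp [624.5 -63.2 280. ] | turn wz -21.25 then shift cm [-18.95 -47.32  13.  ] j7 -113 w 49.9
top g 229 [399.13 407.88] ang 1.2757961818613213 [356.7  396.59] [443.43 418.95]
top steel 131 [475.53 412.25] ang -0.5155826351796448 [450.12 401.  ] [500.64 423.09]
side g 118 [395.55 394.33] ang 1.7220545637805456 [355.16 374.95] [437.89 415.04]
side steel 36 [472.75 411.27] ang -7.012811088095425 [449.6  399.61] [497.18 422.46]
side knob ((623.2621459960938, -83.21544647216797), (48.11777877807617, 14.737995147705078), 89.17658996582031)
```

View pics/t2c.png

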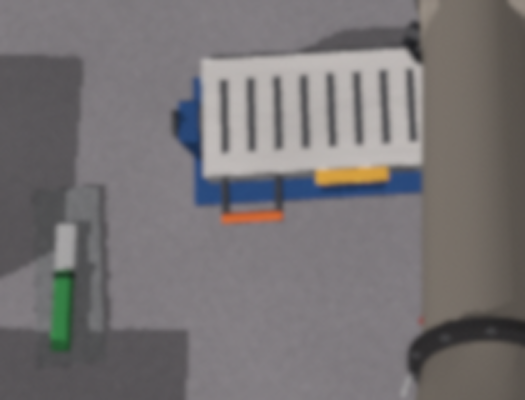

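```bash
python3 -m creep '[{"delta_pos":[0,0,0],"angular":[0,0,-8.2],"fingers":5},{"delta_pos":[0,0,0],"angular":[0,0,-8.2],"fingers":5},{"delta_pos":[0,0,0],"angular":[0,0,-8.2],"fingers":5},{"delta_pos":[-2.3,-6.0,0],"angular":[0,0,0],"fingers":5},{"delta_pos":[-2.3,-6.0,0],"angular":[0,0,0],"fingers":5},{"delta_pos":[-2.3,-6.0,0],"angular":[0,0,0],"fingers":5},{"delta_pos":[-2.3,-6.0,0],"angular":[0,0,0],"fingers":5},{"delta_pos":[-2.3,-6.0,0],"angular":[0,0,0],"fingers":5},{"delta_pos":[-2.3,-6.0,0],"angular":[0,0,0],"fingers":5},{"delta_pos":[-2.3,-6.0,0],"angular":[0,0,0],"fingers":5}]'
python3 -c "
from h import *
go(434,409.5,80,3.3)"
```

```text
t: 14.7
tcp_pos: [445.6, 338.3, 280.2]
ee_rot: [[0.999, 0.049, 0.001], [0.049, -0.999, -0.0], [0.001, 0.0, -1.0]]
wrist_force: [0.7, 0.9, 0.8]
width: 49.8
t 14.70 cur yaw 2.8 tilt 0.07 tcp [445.6 338.3 280.2] | turn wz -0.47 then shift cm [-0.75 -7.18 20.02] j7 -136 w 49.8
```

```bash
python3 -m creep '[{"delta_pos":[-0.4,-3.6,0],"angular":[0,0,-0.5],"fingers":5},{"delta_pos":[-0.35,-3.6,3],"angular":[0,0,0],"fingers":5},{"delta_pos":[0,0,5],"angular":[0,0,0],"fingers":5},{"delta_pos":[0,0,5],"angular":[0,0,0],"fingers":5},{"delta_pos":[0,0,3],"angular":[0,0,0],"fingers":5},{"delta_pos":[0,0,2],"angular":[0,0,0],"fingers":5},{"delta_pos":[0,0,1],"angular":[0,0,0],"fingers":5},{"delta_pos":[0,0,0.8],"angular":[0,0,0],"fingers":5},{"delta_pos":[0,0,0],"angular":[0,0,0],"fingers":5},{"delta_pos":[0,0,0],"angular":[0,0,0],"fingers":5}]'
python3 -c "
from h import *
go(434,409.5,80,3.3)"
```

```text
t: 15.95
tcp_pos: [434.9, 409.0, 82.7]
ee_rot: [[0.998, 0.063, 0.001], [0.063, -0.998, 0.001], [0.001, -0.001, -1.0]]
wrist_force: [0.2, -0.2, 0.2]
width: 49.9
t 15.95 cur yaw 3.6 tilt 0.09 tcp [434.9 409.   82.7] | turn wz 0.29 then shift cm [-0.09 -0.05  0.27] j7 -149 w 49.9
```

```bash
python3 -m creep '[{"delta_pos":[0,0,0.25],"angular":[0,0,0],"fingers":5},{"delta_pos":[0,0,0],"angular":[0,0,0],"fingers":1},{"delta_pos":[0,0,0],"angular":[0,0,0],"fingers":1},{"delta_pos":[0,0,0],"angular":[0,0,0],"fingers":1},{"delta_pos":[0,0,0],"angular":[0,0,0],"fingers":1},{"delta_pos":[0,0,0],"angular":[0,0,0],"fingers":1},{"delta_pos":[0,0,-2],"angular":[0,0,0],"fingers":1},{"delta_pos":[0,0,-4],"angular":[0,0,0],"fingers":1},{"delta_pos":[0,0,-5],"angular":[0,0,0],"fingers":1},{"delta_pos":[0,0,-5],"angular":[0,0,0],"fingers":1}]'
python3 - <<'E'
from h import *
np.set_printoptions(precision=2,suppress=True)
s=env.read_state();p=s['tcp_pos'];R=s['ee_rot'];go(445,69,170,3.2);print(s['wrist_force'],s['torque'])
for cam in('top','side'):
    im,d=shot(cam,cam+'3');P=cloud(cam,d);h=cv2.cvtColor(im,cv2.COLOR_RGB2HSV);H,S,V=[h[...,i].astype(int) for i in range(3)]
    Q=(P-p)@R  # tool frame
    m=(np.abs(Q[...,1])<25)&(Q[...,2]>45)&(Q[...,2]<100)&(np.abs(Q[...,0])<120)
    g=m&(H>45)&(H<85)&(S>80); st=m&(Q[...,0]>18)
    for n,k in(('green',g),('steel',st)):
        if k.sum()>4: print(cam,n,k.sum(),Q[k].mean(0),np.percentile(Q[k],3,0),np.percentile(Q[k],97,0))
E
```

```text
t: 17.2
tcp_pos: [434.1, 408.2, 241.5]
ee_rot: [[0.998, 0.063, -0.0], [0.063, -0.998, -0.0], [-0.0, 0.0, -1.0]]
wrist_force: [0.9, -0.2, -1.6]
width: 18.6
t 17.20 cur yaw 3.6 tilt 0.02 tcp [434.1 408.2 241.5] | turn wz 0.41 then shift cm [-0.8  33.93  7.15] j7 -144 w 18.6
[ 0.92 -0.17 -1.63] [ 0.01 -0.08  0.04]
top steel 137 [46.43  0.15 63.48] [ 24.93 -11.88  57.95] [65.79 10.05 68.68]
side green 90 [-45.48   3.86  53.05] [-74.91  -6.8   45.51] [-13.77  11.03  62.35]
side steel 50 [45.   -0.47 55.11] [ 20.93 -13.4   52.52] [68.11  9.67 58.44]
```

```bash
python3 -m creep '[{"delta_pos":[-0.3,4.4,0],"angular":[0,0,0.4],"fingers":1},{"delta_pos":[-0.3,4.4,0],"angular":[0,0,0],"fingers":1},{"delta_pos":[-0.3,4.4,0],"angular":[0,0,0],"fingers":1},{"delta_pos":[-0.2,4.4,0],"angular":[0,0,0],"fingers":1},{"delta_pos":[-0.2,4.4,0],"angular":[0,0,0],"fingers":1},{"delta_pos":[-0.2,4.4,0],"angular":[0,0,0],"fingers":1},{"delta_pos":[-0.2,4.4,0],"angular":[0,0,0],"fingers":1},{"delta_pos":[-0.2,4.1,2],"angular":[0,0,0],"fingers":1},{"delta_pos":[0,0,3],"angular":[0,0,0],"fingers":1},{"delta_pos":[0,0,1.5],"angular":[0,0,0],"fingers":1}]'
python3 - <<'E'
from h import *
np.set_printoptions(precision=2,suppress=True)
s=env.read_state();p=s['tcp_pos'];R=s['ee_rot'];go(434.8,58.8,174.3,3.2);print(s['wrist_force'],s['torque'])
for cam in('top','side'):
    im,d=shot(cam,cam+'4');P=cloud(cam,d);h=cv2.cvtColor(im,cv2.COLOR_RGB2HSV);H,S,V=[h[...,i].astype(int) for i in range(3)]
    Q=(P-p)@R  # tool frame
    m=(np.abs(Q[...,1])<25)&(Q[...,2]>45)&(Q[...,2]<100)&(np.abs(Q[...,0])<85)
    g=m&(H>45)&(H<85)&(S>80); st=m&(Q[...,0]>25)
    for n,k in(('green',g),('steel',st)):
        if k.sum()>4: print(cam,n,k.sum(),Q[k].mean(0),np.percentile(Q[k],3,0),np.percentile(Q[k],97,0), 'slope',np.polyfit(Q[k][:,0],Q[k][:,2],1), 'world z',np.median(P[k][:,2]))
    y=(H>=18)&(H<32)&(S>130)&(np.hypot(P[...,0]-542,P[...,1]-65)<60)&(P[...,2]>60)
    print(cam,'lip',(Q[y]).mean(0),P[y].mean(0),np.percentile(Q[y],3,0))
b=cv2.imread('pics/side4.png')[130:230,180:300]
cv2.imwrite('pics/s4c.png',cv2.resize(b,None,fx=5,fy=5,interpolation=2))
E
```

```text
t: 18.55
tcp_pos: [434.0, 58.5, 173.1]
ee_rot: [[0.998, 0.055, -0.003], [0.055, -0.998, -0.001], [-0.003, 0.0, -1.0]]
wrist_force: [-0.0, 0.4, -0.4]
width: 18.5
t 18.55 cur yaw 3.2 tilt 0.16 tcp [434.   58.5 173.1] | turn wz -0.04 then shift cm [ 0.08 -0.03 -0.12] j7 -105 w 18.5
[-0.04  0.44 -0.4 ] [ 0.03  0.01 -0.01]
top lip [110.15   1.91  54.95] [543.96  62.61 117.84] [103.38 -39.37  48.99]
side green 133 [-48.11   5.62  59.79] [-78.84  -4.32  52.98] [-15.71  11.48  68.57] slope [-0.   59.73] world z 114.68760958762516
side steel 63 [45.81  1.62 64.12] [ 26.95 -10.26  60.88] [64.92 12.25 67.16] slope [ 0.02 63.12] world z 108.7066291685926
side lip [107.68   3.62  54.05] [541.59  60.76 118.74] [101.54 -32.59  51.79]
```

View pics/s4c.png

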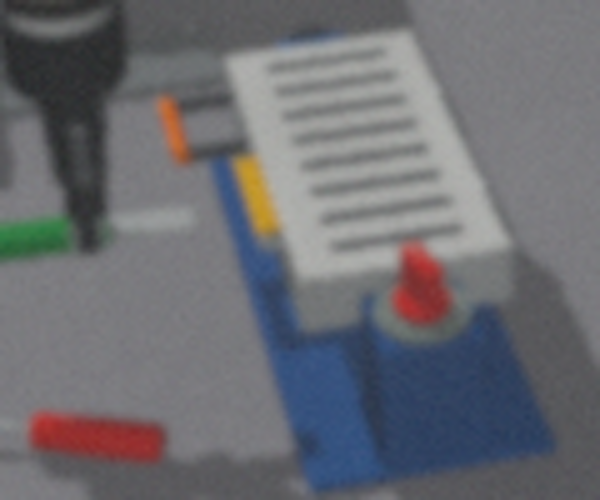

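```bash
python3 -m creep '[{"delta_pos":[0,0,-0.18],"angular":[0,0,0],"fingers":1},{"delta_pos":[0.8,0,0],"angular":[0,0,0],"fingers":1},{"delta_pos":[0.8,0,0],"angular":[0,0,0],"fingers":1},{"delta_pos":[0.6,0,0],"angular":[0,0,0],"fingers":1},{"delta_pos":[0.6,0,0],"angular":[0,0,0],"fingers":1},{"delta_pos":[0.4,0,0],"angular":[0,0,0],"fingers":1},{"delta_pos":[0.4,0,0],"angular":[0,0,0],"fingers":1},{"delta_pos":[0.3,0,0],"angular":[0,0,0],"fingers":1},{"delta_pos":[0,0,0],"angular":[0,0,0],"fingers":1},{"delta_pos":[0,0,0],"angular":[0,0,0],"fingers":1}]'
python3 -m creep '[{"delta_pos":[0.2,0,0],"angular":[0,0,0],"fingers":1},{"delta_pos":[0,0,0],"angular":[0,0,0],"fingers":1},{"delta_pos":[0.1,0,0],"angular":[0,0,0],"fingers":1},{"delta_pos":[0,0,0],"angular":[0,0,0],"fingers":1},{"delta_pos":[0.1,0,0],"angular":[0,0,0],"fingers":1},{"delta_pos":[0,0,0],"angular":[0,0,0],"fingers":1},{"delta_pos":[0,0,0],"angular":[0,0,0],"fingers":1},{"delta_pos":[0,0,0],"angular":[0,0,0],"fingers":1},{"delta_pos":[0,0,0],"angular":[0,0,0],"fingers":1},{"delta_pos":[0,0,0],"angular":[0,0,0],"fingers":1}]'
```

```text
t: 19.9
tcp_pos: [474.1, 61.2, 176.1]
ee_rot: [[0.998, 0.056, -0.0], [0.056, -0.998, -0.0], [-0.0, 0.0, -1.0]]
wrist_force: [0.2, -0.5, -0.6]
width: 19.1
t: 21.15
tcp_pos: [478.2, 61.5, 176.2]
ee_rot: [[0.998, 0.056, 0.0], [0.056, -0.998, -0.0], [0.0, 0.0, -1.0]]
wrist_force: [-0.4, 0.2, 0.2]
width: 18.6
```

```bash
python3 -m creep '[{"delta_pos":[0,0,-0.1],"angular":[0,0,0],"fingers":1},{"delta_pos":[0,0,-0.1],"angular":[0,0,0],"fingers":1},{"delta_pos":[0,0,-0.1],"angular":[0,0,0],"fingers":1},{"delta_pos":[0,0,-0.1],"angular":[0,0,0],"fingers":1},{"delta_pos":[0,0,0],"angular":[0,0,0],"fingers":1},{"delta_pos":[0,0,0],"angular":[0,0,0],"fingers":1},{"delta_pos":[0,0,0],"angular":[0,0,0],"fingers":1},{"delta_pos":[0,0,0],"angular":[0,0,0],"fingers":1},{"delta_pos":[0,0,0],"angular":[0,0,0],"fingers":1},{"delta_pos":[0,0,0],"angular":[0,0,0],"fingers":1}]'
python3 -c "
from h import *
s=env.read_state();print(s['wrist_force'],s['torque'],s['tcp_pos'])"
```

```text
t: 22.4
tcp_pos: [478.2, 61.5, 180.1]
ee_rot: [[0.998, 0.056, -0.0], [0.056, -0.998, -0.0], [-0.0, 0.0, -1.0]]
wrist_force: [0.4, -0.3, -2.2]
width: 18.4
[ 0.3674432  -0.31837599 -2.15932686] [ 0.01227419  0.03638536 -0.01298665] [478.18750275  61.47724512 180.14664623]
```

```bash
python3 -m creep '[{"delta_pos":[0.25,0,-1.2],"angular":[0,0,0],"fingers":1},{"delta_pos":[0.4,0,-1.2],"angular":[0,0,0],"fingers":1},{"delta_pos":[0.55,0,-1.2],"angular":[0,0,0],"fingers":1},{"delta_pos":[0.6,0,-1.2],"angular":[0,0,0],"fingers":1},{"delta_pos":[0.7,0,-1.1],"angular":[0,0,0],"fingers":1},{"delta_pos":[0.8,0,-1.0],"angular":[0,0,0],"fingers":1},{"delta_pos":[0.95,0,-0.9],"angular":[0,0,0],"fingers":1},{"delta_pos":[0.97,0,-0.8],"angular":[0,0,0],"fingers":1},{"delta_pos":[0,0,0],"angular":[0,0,0],"fingers":1},{"delta_pos":[0,0,0],"angular":[0,0,0],"fingers":1}]'
python3 - <<'E'
from h import *
np.set_printoptions(precision=2,suppress=True)
s=env.read_state();print(s['wrist_force'],s['torque'],s['tcp_pos'])
im,d=shot('side','side5');P=cloud('side',d);h=cv2.cvtColor(im,cv2.COLOR_RGB2HSV);H,S,V=[h[...,i].astype(int) for i in range(3)]
y=(H>=18)&(H<32)&(S>130)&(np.hypot(P[...,0]-582,P[...,1]-65)<100)&(P[...,2]>60)
print(y.sum(),np.nanmean(P[y],0))
cv2.imwrite('pics/s5c.png',cv2.resize(cv2.imread('pics/side5.png')[100:230,180:310],None,fx=4,fy=4,interpolation=2))
E
```

```text
t: 23.65
tcp_pos: [530.8, 64.4, 266.3]
ee_rot: [[0.998, 0.056, 0.001], [0.056, -0.998, 0.0], [0.001, -0.0, -1.0]]
wrist_force: [-0.4, -0.3, -0.1]
width: 19.0
[-0.44 -0.32 -0.11] [-0.03 -0.02 -0.04] [530.79  64.43 266.26]
30 [587.12  59.78 225.37]
```

View pics/s5c.png

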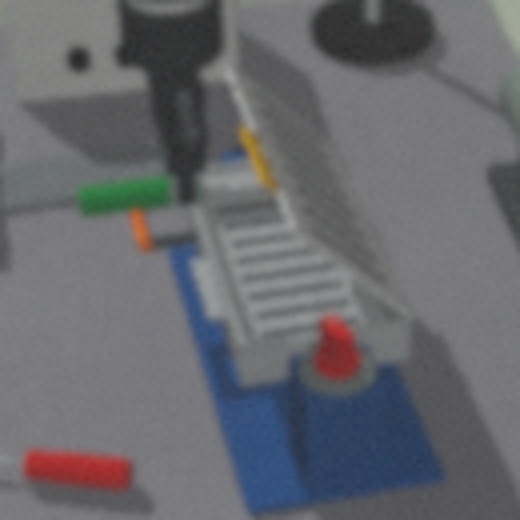

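The blade is lifting the lid cleanly and it stands at about 0.85 rad. I'll keep following the arc.

```bash
python3 -m creep '[{"delta_pos":[1.05,0,-0.65],"angular":[0,0,0],"fingers":1},{"delta_pos":[1.05,0,-0.63],"angular":[0,0,0],"fingers":1},{"delta_pos":[1.15,0,-0.4],"angular":[0,0,0],"fingers":1},{"delta_pos":[1.15,0,-0.32],"angular":[0,0,0],"fingers":1},{"delta_pos":[1.15,0,-0.2],"angular":[0,0,0],"fingers":1},{"delta_pos":[1.15,0,-0.13],"angular":[0,0,0],"fingers":1},{"delta_pos":[1.1,0,0.1],"angular":[0,0,0],"fingers":1},{"delta_pos":[1.1,0,0.13],"angular":[0,0,0],"fingers":1},{"delta_pos":[0.5,0,0],"angular":[0,0,0],"fingers":1},{"delta_pos":[0,0,0],"angular":[0,0,0],"fingers":1}]'
python3 -m creep '[{"delta_pos":[0.3,0,0],"angular":[0,0,0],"fingers":1},{"delta_pos":[0.2,0,0],"angular":[0,0,0],"fingers":1},{"delta_pos":[0,0,0],"angular":[0,0,0],"fingers":1},{"delta_pos":[0,0,0],"angular":[0,0,0],"fingers":1},{"delta_pos":[0,0,0],"angular":[0,0,0],"fingers":1},{"delta_pos":[0,0,0],"angular":[0,0,0],"fingers":1},{"delta_pos":[0,0,0],"angular":[0,0,0],"fingers":1},{"delta_pos":[0,0,0],"angular":[0,0,0],"fingers":1},{"delta_pos":[0,0,0],"angular":[0,0,0],"fingers":1},{"delta_pos":[0,0,0],"angular":[0,0,0],"fingers":1}]'
```

```text
t: 24.95
tcp_pos: [624.8, 69.7, 287.0]
ee_rot: [[0.998, 0.056, 0.001], [0.056, -0.998, 0.0], [0.001, 0.0, -1.0]]
wrist_force: [-0.6, -0.2, -0.6]
width: 18.8
t: 26.2
tcp_pos: [628.2, 69.9, 286.9]
ee_rot: [[0.998, 0.056, -0.002], [0.056, -0.998, -0.001], [-0.002, 0.0, -1.0]]
wrist_force: [-6.0, -0.6, -0.0]
width: 18.5
```

```bash
python3 -m creep '[{"delta_pos":[-4,0,0],"angular":[0,0,0],"fingers":1},{"delta_pos":[-4,0,0],"angular":[0,0,0],"fingers":1},{"delta_pos":[-1.58,-5.8,0],"angular":[0,0,0],"fingers":1},{"delta_pos":[-1.58,-5.8,0],"angular":[0,0,0],"fingers":1},{"delta_pos":[-1.58,-5.8,0],"angular":[0,0,0],"fingers":1},{"delta_pos":[-1.58,-5.8,0],"angular":[0,0,0],"fingers":1},{"delta_pos":[-1.58,-5.8,0],"angular":[0,0,0],"fingers":1},{"delta_pos":[-1.58,-5.8,0],"angular":[0,0,0],"fingers":1},{"delta_pos":[0,0,5],"angular":[0,0,-0.4],"fingers":1},{"delta_pos":[0,0,5],"angular":[0,0,0],"fingers":1}]'
python3 - <<'E'
from h import *
np.set_printoptions(precision=1,suppress=True)
go(434.1,408.5,81,3.6)
for cam in('top','side'):
    im,d=shot(cam,cam+'6')
    for n,z in (('mat',6),('scale_ring_mid',18),('filter_mid',12),('spacer_a_mid',16)):
        for r in env.silhouettes(cam,n)[:1]:
            v,u=np.where(r['region']); print(cam,n,round(r['score'],2),r['rect'],cv2.minAreaRect(ray(cam,np.c_[u,v],z)[:,:2].astype(np.float32)))
a=cv2.resize(cv2.imread('pics/top6.png')[100:340,80:440],None,fx=1.1,fy=1.1);b=cv2.resize(cv2.imread('pics/side6.png')[100:384,140:380],None,fx=1.4,fy=1.4)
c=np.zeros((400,760,3),np.uint8);c[:264,:396]=a;c[:398,400:736]=b;cv2.imwrite('pics/c6.png',c)
E
```

```text
t: 27.45
tcp_pos: [436.0, 409.9, 187.2]
ee_rot: [[0.998, 0.065, 0.004], [0.065, -0.998, 0.004], [0.005, -0.004, -1.0]]
wrist_force: [-0.3, -0.6, -1.0]
width: 18.5
t 27.45 cur yaw 3.7 tilt 0.36 tcp [436.  409.9 187.2] | turn wz 0.11 then shift cm [-0.2  0.1 10.6] j7 -145 w 18.5
top mat 0.67 [92.4, 215.3, 28.3, 46.5] ((478.5335998535156, 410.8594970703125), (144.78245544433594, 80.80210876464844), 6.098781585693359)
top scale_ring_mid 0.48 [150.6, 137.4, 102.5, 28.2] ((747.4658203125, 138.83909606933594), (83.81501770019531, 304.11761474609375), 4.401278495788574)
top filter_mid 0.83 [315.5, 209.0, 15.1, 15.9] ((543.710205078125, -233.20713806152344), (56.79402160644531, 60.342315673828125), 44.17253494262695)
side mat 0.64 [169.9, 134.4, 56.4, 20.9] ((442.8915100097656, 410.2935485839844), (212.4119110107422, 97.39279174804688), 5.326191425323486)
side scale_ring_mid 0.8 [207.3, 289.5, 23.6, 22.0] ((449.9044189453125, -361.5268859863281), (65.65955352783203, 56.72508239746094), 83.0213623046875)
side filter_mid 0.75 [238.4, 254.1, 20.0, 16.5] ((543.5589599609375, -241.73829650878906), (66.47766876220703, 56.806060791015625), 80.09625244140625)
```

View pics/c6.png

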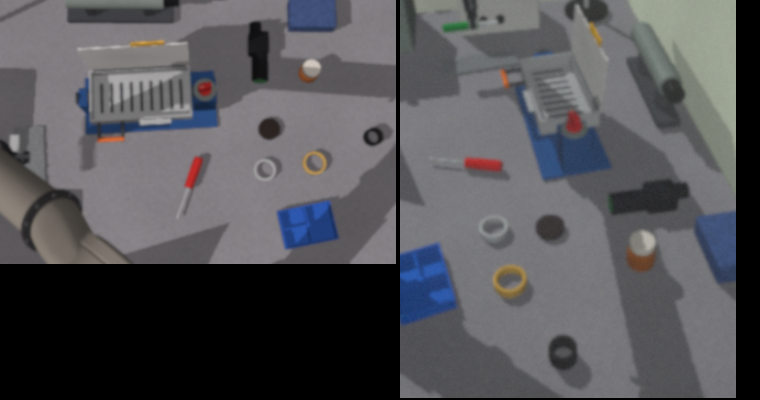

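```bash
python3 -m creep '[{"delta_pos":[-0.2,0.1,4],"angular":[0,0,0],"fingers":1},{"delta_pos":[0,0,4],"angular":[0,0,0],"fingers":1},{"delta_pos":[0,0,1.5],"angular":[0,0,0],"fingers":1},{"delta_pos":[0,0,0.6],"angular":[0,0,0],"fingers":1},{"delta_pos":[0,0,0.3],"angular":[0,0,0],"fingers":1},{"delta_pos":[0,0,0.2],"angular":[0,0,0],"fingers":1},{"delta_pos":[0,0,0],"angular":[0,0,0],"fingers":1},{"delta_pos":[0,0,0],"angular":[0,0,0],"fingers":1},{"delta_pos":[0,0,0],"angular":[0,0,0],"fingers":1},{"delta_pos":[0,0,0],"angular":[0,0,0],"fingers":1}]'
```

```text
t: 29.2
tcp_pos: [433.3, 406.5, 81.2]
ee_rot: [[0.998, 0.063, 0.0], [0.063, -0.998, -0.0], [0.0, 0.0, -1.0]]
wrist_force: [0.1, -0.1, -1.3]
width: 18.5
```

```bash
python3 -m creep '[{"delta_pos":[0,0,0.1],"angular":[0,0,0],"fingers":1},{"delta_pos":[0,0,0],"angular":[0,0,0],"fingers":1},{"delta_pos":[0,0,0],"angular":[0,0,0],"fingers":4},{"delta_pos":[0,0,0],"angular":[0,0,0],"fingers":4},{"delta_pos":[0,0,0],"angular":[0,0,0],"fingers":4},{"delta_pos":[0,0,-3],"angular":[0,0,0],"fingers":4},{"delta_pos":[0,0,-5],"angular":[0,0,0],"fingers":8.5},{"delta_pos":[0,0,-6],"angular":[0,0,0],"fingers":8.5},{"delta_pos":[0,0,-6],"angular":[0,0,0],"fingers":8.5},{"delta_pos":[0,0,-2],"angular":[0,0,0],"fingers":8.5}]'
python3 -c "
from h import *
go(470,-100,300,3.6)"
```

```text
t: 30.45
tcp_pos: [434.1, 408.0, 305.1]
ee_rot: [[0.998, 0.063, 0.006], [0.063, -0.998, 0.005], [0.006, -0.005, -1.0]]
wrist_force: [-0.0, -0.0, -0.3]
width: 84.8
t 30.45 cur yaw 3.6 tilt 0.44 tcp [434.1 408.  305.1] | turn wz 0.01 then shift cm [ 0.39 50.92  0.51] j7 -142 w 84.8
```

```bash
python3 -m creep '[{"delta_pos":[0.3,5.6,0],"angular":[0,0,0],"fingers":8.5},{"delta_pos":[0.3,5.6,0],"angular":[0,0,0],"fingers":8.5},{"delta_pos":[0.3,5.6,0],"angular":[0,0,0],"fingers":8.5},{"delta_pos":[0.2,5.6,0],"angular":[0,0,0],"fingers":8.5},{"delta_pos":[0.2,5.6,0],"angular":[0,0,0],"fingers":8.5},{"delta_pos":[0,5.6,0],"angular":[0,0,0],"fingers":8.5},{"delta_pos":[0,5.6,0],"angular":[0,0,0],"fingers":8.5},{"delta_pos":[0,5.6,0],"angular":[0,0,0],"fingers":8.5},{"delta_pos":[0,5.6,0],"angular":[0,0,0],"fingers":8.5},{"delta_pos":[0,0,0],"angular":[0,0,-9.6],"fingers":8.5}]'
python3 -m creep '[{"delta_pos":[0,0,0],"angular":[0,0,-10],"fingers":8.5},{"delta_pos":[0,0,0],"angular":[0,0,-10],"fingers":8.5},{"delta_pos":[0,0,0],"angular":[0,0,-10],"fingers":8.5},{"delta_pos":[0,0,0],"angular":[0,0,-10],"fingers":8.5},{"delta_pos":[0,0,0],"angular":[0,0,-10],"fingers":8.5},{"delta_pos":[0,0,0],"angular":[0,0,-10],"fingers":8.5},{"delta_pos":[0,0,0],"angular":[0,0,-10],"fingers":8.5},{"delta_pos":[0,0,0],"angular":[0,0,-10],"fingers":8.5},{"delta_pos":[0,0,0],"angular":[0,0,0],"fingers":8.5},{"delta_pos":[0,0,0],"angular":[0,0,0],"fingers":8.5}]'
cat >> h.py <<'E'
def items():
    """centre of each item from both cams: blob on depth above bench near colour, fit circle on top face"""
    out={}
    for cam in('top','side'):
        im,d=shot(cam);P=cloud(cam,d);h=cv2.cvtColor(im,cv2.COLOR_RGB2HSV).astype(int);H,S,V=h[...,0],h[...,1],h[...,2]
        R=(P[...,0]>380)&(P[...,0]<600)&(P[...,1]>-450)&(P[...,1]<-150)&(P[...,2]<35)
        for n,m,z,dia in(('brass',(H>12)&(H<32)&(S>110),18,62),('filter',(V<75)&(S<120),12,60),('steel',(P[...,2]>7)&(S<45)&(V>115),16,60)):
            k,l,st,ce=cv2.connectedComponentsWithStats((m&R).astype(np.uint8),connectivity=8)
            best=sorted(range(1,k),key=lambda i:-st[i,4])[:2]
            for i in best:
                if st[i,4]<60: continue
                v,u=np.where(l==i);W=ray(cam,np.c_[u,v],z)[:,:2].astype(np.float32)
                (c,r)=cv2.minEnclosingCircle(W); Q=P[l==i]
                print(cam,n,st[i,4],'circ',np.round(c,1),round(r,1),'bbox',W.min(0).round(1),W.max(0).round(1),'depth mean',np.nanmean(Q,0).round(1))
E
python3 -c "
from h import *
go(545,-238,300,93.2)
items()"
```

```text
t: 31.7
tcp_pos: [477.3, -101.0, 300.2]
ee_rot: [[0.975, 0.224, -0.0], [0.224, -0.975, -0.002], [-0.0, 0.002, -1.0]]
wrist_force: [-0.3, 1.0, -0.4]
width: 84.9
t: 32.95
tcp_pos: [477.9, -95.7, 300.3]
ee_rot: [[-0.053, 0.999, 0.0], [0.999, 0.053, -0.0], [-0.0, 0.0, -1.0]]
wrist_force: [-0.1, 0.3, -0.5]
width: 84.8
t 32.95 cur yaw 93.1 tilt 0.01 tcp [477.9 -95.7 300.3] | turn wz -0.14 then shift cm [-14.59   5.91   0.03] j7 7 w 84.8
top brass 131 circ [ 450.8 -352.7] 31.0 bbox [ 423.5 -383.7] [ 479.4 -324.5] depth mean [ 451.2 -353.9   16. ]
top filter 295 circ [ 544.6 -236. ] 29.7 bbox [ 515.7 -264. ] [ 573.3 -207. ] depth mean [ 544.2 -236.4   11. ]
top steel 162 circ [ 431.5 -218.6] 30.0 bbox [ 402.8 -248.5] [ 461.4 -189.8] depth mean [ 430.7 -218.9   14.8]
side brass 230 circ [ 451.2 -361.8] 33.5 bbox [ 421.8 -395.1] [ 479.5 -328.4] depth mean [ 450.7 -359.    14.4]
side filter 274 circ [ 542.9 -243.7] 31.9 bbox [ 517.3 -275.6] [ 570.1 -212.3] depth mean [ 543.9 -244.3   11.8]
side steel 177 circ [ 431.1 -226.3] 33.3 bbox [ 404.1 -259.4] [ 461.6 -193.8] depth mean [ 431.8 -224.6   15.1]
```

```bash
python3 -m creep '[{"delta_pos":[-4.9,1.95,0],"angular":[0,0,0],"fingers":8.5},{"delta_pos":[-4.9,1.95,0],"angular":[0,0,0],"fingers":8.5},{"delta_pos":[-4.9,1.95,3],"angular":[0,0,0],"fingers":8.5},{"delta_pos":[0,0,5],"angular":[0,0,0],"fingers":8.5},{"delta_pos":[0,0,5],"angular":[0,0,0],"fingers":8.5},{"delta_pos":[0,0,4],"angular":[0,0,0],"fingers":8.5},{"delta_pos":[0,0,3],"angular":[0,0,0],"fingers":8.5},{"delta_pos":[0,0,1.5],"angular":[0,0,0],"fingers":8.5},{"delta_pos":[0,0,0.5],"angular":[0,0,0],"fingers":8.5},{"delta_pos":[0,0,0],"angular":[0,0,0],"fingers":8.5}]'
python3 -c "
from h import *
go(544,-239,71,93.2)"
```

```text
t: 34.3
tcp_pos: [545.2, -239.4, 81.0]
ee_rot: [[-0.056, 0.998, 0.001], [0.998, 0.056, -0.001], [-0.001, 0.001, -1.0]]
wrist_force: [0.7, 0.5, 0.1]
width: 84.9
t 34.30 cur yaw 93.2 tilt 0.08 tcp [ 545.2 -239.4   81. ] | turn wz -0.01 then shift cm [ 0.05 -0.12  1.  ] j7 17 w 84.9
```

```bash
python3 -m creep '[{"delta_pos":[0,-0.1,0.6],"angular":[0,0,0],"fingers":8.5},{"delta_pos":[0,0,0.4],"angular":[0,0,0],"fingers":8.5},{"delta_pos":[0,0,0],"angular":[0,0,0],"fingers":5},{"delta_pos":[0,0,0],"angular":[0,0,0],"fingers":5},{"delta_pos":[0,0,0],"angular":[0,0,0],"fingers":5},{"delta_pos":[0,0,0],"angular":[0,0,0],"fingers":5},{"delta_pos":[0,0,0],"angular":[0,0,0],"fingers":5},{"delta_pos":[0,0,0],"angular":[0,0,0],"fingers":5},{"delta_pos":[0,0,-1],"angular":[0,0,0],"fingers":5},{"delta_pos":[0,0,-1],"angular":[0,0,0],"fingers":5}]'
python3 -c "
from h import *
s=env.read_state();print(s['wrist_force'],s['torque'])
go(544,-239,71,93.2)"
```

```text
t: 35.55
tcp_pos: [543.3, -239.2, 90.5]
ee_rot: [[-0.056, 0.998, -0.001], [0.998, 0.056, 0.0], [0.0, -0.001, -1.0]]
wrist_force: [0.2, 0.4, -0.7]
width: 57.5
[ 0.20853479  0.38810462 -0.66780189] [-0.03835027  0.00885699  0.03438213]
t 35.55 cur yaw 93.2 tilt 0.03 tcp [ 543.3 -239.2   90.5] | turn wz 0.01 then shift cm [0.01 0.07 1.95] j7 17 w 57.5
```

```bash
python3 -m creep '[{"delta_pos":[0,0,-5.3],"angular":[0,0,0],"fingers":5},{"delta_pos":[0,0,-5.3],"angular":[0,0,0],"fingers":5},{"delta_pos":[0,0,-5.3],"angular":[0,0,0],"fingers":5},{"delta_pos":[5.95,1.32,0],"angular":[0,0,0],"fingers":5},{"delta_pos":[5.95,1.32,0],"angular":[0,0,0],"fingers":5},{"delta_pos":[5.95,1.32,0],"angular":[0,0,0],"fingers":5},{"delta_pos":[5.95,1.32,0],"angular":[0,0,0],"fingers":5},{"delta_pos":[5.95,1.32,0],"angular":[0,0,0],"fingers":5},{"delta_pos":[5.95,1.32,0],"angular":[0,0,0],"fingers":5},{"delta_pos":[5.95,1.32,0],"angular":[0,0,0],"fingers":5}]'
python3 - <<'E'
from h import *
np.set_printoptions(precision=1,suppress=True)
go(612,184,152,93.2)
c=np.cos(np.radians(3.2));s=np.sin(np.radians(3.2))
for cam in('top','side'):
    im,d=shot(cam,cam+'7');P=cloud(cam,d)
    F=np.stack([(P[...,0]-616.5)*c+(P[...,1]-104)*s,-(P[...,0]-616.5)*s+(P[...,1]-104)*c,P[...,2]],-1)
    m=(np.abs(F[...,0])<100)&(np.abs(F[...,1])<160)
    rim=m&(F[...,2]>104)&(F[...,2]<122); fl=m&(F[...,2]>70)&(F[...,2]<90)&(np.abs(F[...,1])<130)
    for n,k in(('rim',rim),('floor',fl)): print(cam,n,k.sum(),np.percentile(F[k],[2,50,98],axis=0).tolist())
E
```

```text
t: 36.8
tcp_pos: [612.6, 183.4, 249.7]
ee_rot: [[-0.055, 0.998, 0.001], [0.998, 0.055, -0.0], [-0.0, 0.001, -1.0]]
wrist_force: [1.5, -0.2, -1.0]
width: 57.0
t 36.80 cur yaw 93.2 tilt 0.05 tcp [612.6 183.4 249.7] | turn wz -0.02 then shift cm [ 0.1 -0.1  9.8] j7 -25 w 57.0
top rim 711 [[-78.56352443811426, -157.10525606880492, 104.39516355759065], [10.250961438597743, -71.07533662502975, 111.6040955638955], [70.19135349986222, 64.03279629073711, 121.15231246396506]]
top floor 2402 [[-53.02722180151817, -117.50330391214939, 73.41643531292708], [9.1699205175745, -36.37524291576244, 79.73758388536737], [63.247660126818026, 56.458151203215, 86.84520849465045]]
side rim 622 [[-78.12285971862634, -153.835684227416, 104.32542806071388], [-7.97580618164271, -28.62160131724063, 111.52080525728923], [69.52793625261046, 150.65698116547293, 120.38616634638707]]
side floor 1395 [[-59.924756034657996, -127.80401343386629, 77.08829846465011], [3.010116527891671, 14.286596266884546, 81.01314436032123], [62.72301213306442, 127.30651507503862, 88.42340841018027]]
```

```bash
python3 -m creep '[{"delta_pos":[0.1,-0.1,4],"angular":[0,0,0],"fingers":5},{"delta_pos":[0,0,3],"angular":[0,0,0],"fingers":5},{"delta_pos":[0,0,1.5],"angular":[0,0,0],"fingers":5},{"delta_pos":[0,0,0.8],"angular":[0,0,0],"fingers":5},{"delta_pos":[0,0,0.3],"angular":[0,0,0],"fingers":5},{"delta_pos":[0,0,0.2],"angular":[0,0,0],"fingers":5},{"delta_pos":[0,0,0],"angular":[0,0,0],"fingers":5},{"delta_pos":[0,0,0],"angular":[0,0,0],"fingers":5},{"delta_pos":[0,0,0],"angular":[0,0,0],"fingers":5},{"delta_pos":[0,0,0],"angular":[0,0,0],"fingers":5}]'
```

```text
t: 38.15
tcp_pos: [611.5, 182.7, 151.3]
ee_rot: [[-0.056, 0.998, 0.0], [0.998, 0.056, -0.0], [-0.0, 0.0, -1.0]]
wrist_force: [0.4, 0.4, -0.8]
width: 57.1
```

```bash
python3 -m creep '[{"delta_pos":[0,0,0.08],"angular":[0,0,0],"fingers":5},{"delta_pos":[0,0,0],"angular":[0,0,0],"fingers":5},{"delta_pos":[0,0,0],"angular":[0,0,0],"fingers":7},{"delta_pos":[0,0,0],"angular":[0,0,0],"fingers":7},{"delta_pos":[0,0,0],"angular":[0,0,0],"fingers":7},{"delta_pos":[0,0,-2],"angular":[0,0,0],"fingers":7},{"delta_pos":[0,0,-4],"angular":[0,0,0],"fingers":7.5},{"delta_pos":[0,0,-4],"angular":[0,0,0],"fingers":8.5},{"delta_pos":[-4,-4,0],"angular":[0,0,0],"fingers":8.5},{"delta_pos":[-6,-4,0],"angular":[0,0,0],"fingers":8.5}]'
python3 - <<'E'
from h import *
items()
im,d=shot('side','side8')
cv2.imwrite('pics/s8c.png',cv2.resize(cv2.imread('pics/side8.png')[100:330,180:320],None,fx=2.5,fy=2.5,interpolation=2))
go(431,-221.5,250,93.2)
E
```

```text
t: 39.4
tcp_pos: [541.7, 87.3, 252.6]
ee_rot: [[-0.059, 0.998, 0.004], [0.998, 0.059, 0.001], [0.001, 0.004, -1.0]]
wrist_force: [0.9, -1.4, -0.1]
width: 85.4
top brass 131 circ [ 450.9 -352.6] 30.9 bbox [ 423.5 -383.5] [ 479.5 -324.5] depth mean [ 451.3 -354.    15.7]
top steel 159 circ [ 431.2 -218.4] 30.3 bbox [ 402.8 -248.5] [ 461.4 -189.8] depth mean [ 430.6 -218.5   14.6]
side brass 227 circ [ 450.2 -361.6] 33.3 bbox [ 421.8 -394.7] [ 479.5 -328.4] depth mean [ 450.5 -358.9   14.7]
side steel 176 circ [ 431.2 -226. ] 33.0 bbox [ 404.1 -258.9] [ 461.6 -193.8] depth mean [ 431.8 -224.6   15.1]
t 39.55 cur yaw 92.9 tilt 0.14 tcp [541.2  83.  251.7] | turn wz -0.33 then shift cm [-29.78 -12.7    0.17] j7 -16 w 85.1
```

View pics/s8c.png

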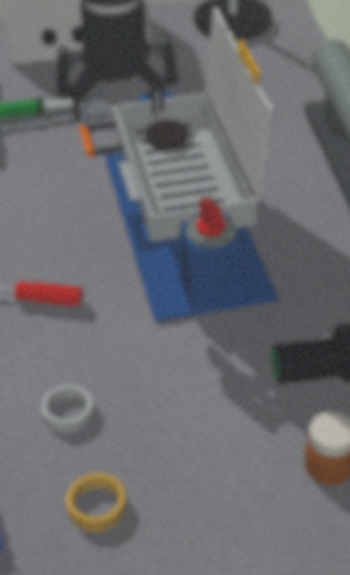

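```bash
python3 -m creep '[{"delta_pos":[-4.96,-2.12,0],"angular":[0,0,-0.3],"fingers":8.5},{"delta_pos":[-4.96,-2.12,0],"angular":[0,0,0],"fingers":8.5},{"delta_pos":[-4.96,-2.12,0],"angular":[0,0,0],"fingers":8.5},{"delta_pos":[-4.96,-2.12,0],"angular":[0,0,0],"fingers":8.5},{"delta_pos":[-4.96,-2.12,0],"angular":[0,0,0],"fingers":8.5},{"delta_pos":[-4.96,-2.12,2],"angular":[0,0,0],"fingers":8.5},{"delta_pos":[0,0,6],"angular":[0,0,0],"fingers":8.5},{"delta_pos":[0,0,5],"angular":[0,0,0],"fingers":8.5},{"delta_pos":[0,0,4],"angular":[0,0,0],"fingers":8.5},{"delta_pos":[0,0,0],"angular":[0,0,0],"fingers":8.5}]'
python3 -c "
from h import *
go(431,-221.5,73,93.2)"
```

```text
t: 40.8
tcp_pos: [432.7, -216.6, 78.7]
ee_rot: [[-0.063, 0.998, -0.004], [0.998, 0.063, 0.003], [0.003, -0.004, -1.0]]
wrist_force: [0.1, -1.0, -0.4]
width: 85.2
t 40.80 cur yaw 93.6 tilt 0.28 tcp [ 432.7 -216.6   78.7] | turn wz 0.40 then shift cm [-0.48 -0.2   0.57] j7 21 w 85.2
```

```bash
python3 -m creep '[{"delta_pos":[-0.4,-0.2,0.3],"angular":[0,0,0.3],"fingers":8.5},{"delta_pos":[0,0,0.3],"angular":[0,0,0],"fingers":8.5},{"delta_pos":[0,0,0],"angular":[0,0,0],"fingers":5},{"delta_pos":[0,0,0],"angular":[0,0,0],"fingers":5},{"delta_pos":[0,0,0],"angular":[0,0,0],"fingers":5},{"delta_pos":[0,0,0],"angular":[0,0,0],"fingers":5},{"delta_pos":[0,0,0],"angular":[0,0,0],"fingers":5},{"delta_pos":[0,0,0],"angular":[0,0,0],"fingers":5},{"delta_pos":[0,0,-1],"angular":[0,0,0],"fingers":5},{"delta_pos":[0,0,-1],"angular":[0,0,0],"fingers":5}]'
python3 -c "
from h import *
s=env.read_state();print(s['wrist_force'],s['torque'])
go(616.5,104,250,93.2)"
```

```text
t: 42.05
tcp_pos: [431.2, -222.1, 95.1]
ee_rot: [[-0.056, 0.998, -0.0], [0.998, 0.056, -0.0], [-0.0, -0.0, -1.0]]
wrist_force: [-0.3, 0.2, -0.7]
width: 56.2
[-0.25369265  0.22204644 -0.74714911] [ 0.00812114 -0.02359486  0.05415597]
t 42.05 cur yaw 93.2 tilt 0.00 tcp [ 431.2 -222.1   95.1] | turn wz 0.01 then shift cm [ 31.52  20.32 -15.49] j7 22 w 56.2
```

```bash
python3 -m creep '[{"delta_pos":[0,0,-5.2],"angular":[0,0,0],"fingers":5},{"delta_pos":[0,0,-5.2],"angular":[0,0,0],"fingers":5},{"delta_pos":[0,0,-5.1],"angular":[0,0,0],"fingers":5},{"delta_pos":[4.5,2.9,0],"angular":[0,0,0],"fingers":5},{"delta_pos":[4.5,2.9,0],"angular":[0,0,0],"fingers":5},{"delta_pos":[4.5,2.9,0],"angular":[0,0,0],"fingers":5},{"delta_pos":[4.5,2.9,0],"angular":[0,0,0],"fingers":5},{"delta_pos":[4.5,2.9,0],"angular":[0,0,0],"fingers":5},{"delta_pos":[4.5,2.9,0],"angular":[0,0,0],"fingers":5},{"delta_pos":[4.5,2.9,0],"angular":[0,0,0],"fingers":5}]'
python3 -c "
from h import *
go(616.5,104,154,93.2)
im,d=shot('side','side9');P=cloud('side',d);s=env.read_state();Q=(P-s['tcp_pos'])@s['ee_rot']
m=(np.abs(Q[...,0])<35)&(np.abs(Q[...,1])<28)&(Q[...,2]>40)&(Q[...,2]<90);print(m.sum(),np.percentile(Q[m],[3,50,97],axis=0).round(1).tolist())"
```

```text
t: 43.3
tcp_pos: [616.8, 104.9, 249.8]
ee_rot: [[-0.056, 0.998, 0.0], [0.998, 0.056, -0.001], [-0.001, 0.0, -1.0]]
wrist_force: [0.9, -0.5, -1.1]
width: 56.7
t 43.30 cur yaw 93.2 tilt 0.03 tcp [616.8 104.9 249.8] | turn wz -0.01 then shift cm [-0.09 -0.04  9.58] j7 -17 w 56.7
149 [[-34.1, -27.5, 45.9], [-2.5, 3.8, 61.9], [15.2, 25.7, 75.1]]
```

```bash
python3 -m creep '[{"delta_pos":[-0.1,0,4],"angular":[0,0,0],"fingers":5},{"delta_pos":[0,0,3],"angular":[0,0,0],"fingers":5},{"delta_pos":[0,0,1.5],"angular":[0,0,0],"fingers":5},{"delta_pos":[0,0,0.6],"angular":[0,0,0],"fingers":5},{"delta_pos":[0,0,0.2],"angular":[0,0,0],"fingers":5},{"delta_pos":[0,0,0.2],"angular":[0,0,0],"fingers":5},{"delta_pos":[0,0,0.1],"angular":[0,0,0],"fingers":5},{"delta_pos":[0,0,0],"angular":[0,0,0],"fingers":5},{"delta_pos":[0,0,0],"angular":[0,0,0],"fingers":5},{"delta_pos":[0,0,0],"angular":[0,0,0],"fingers":5}]'
```

```text
t: 44.6
tcp_pos: [617.2, 102.8, 156.1]
ee_rot: [[-0.056, 0.998, 0.002], [0.998, 0.056, -0.0], [-0.0, 0.002, -1.0]]
wrist_force: [-3.2, -0.5, 8.2]
width: 56.6
```

```bash
python3 -m creep '[{"delta_pos":[0,0,-0.15],"angular":[0,0,0],"fingers":5},{"delta_pos":[0,0,0],"angular":[0,0,0],"fingers":5},{"delta_pos":[0,0,0],"angular":[0,0,0],"fingers":7},{"delta_pos":[0,0,0],"angular":[0,0,0],"fingers":7},{"delta_pos":[0,0,0],"angular":[0,0,0],"fingers":7},{"delta_pos":[0,0,-2],"angular":[0,0,0],"fingers":7},{"delta_pos":[0,0,-4],"angular":[0,0,0],"fingers":7.5},{"delta_pos":[0,0,-4],"angular":[0,0,0],"fingers":8.5},{"delta_pos":[-4,-4,0],"angular":[0,0,0],"fingers":8.5},{"delta_pos":[-4.5,-4,0],"angular":[0,0,0],"fingers":8.5}]'
python3 - <<'E'
from h import *
items()
go(451,-356.5,250,93.2)
E
```

```text
t: 45.85
tcp_pos: [541.2, 13.3, 257.1]
ee_rot: [[-0.058, 0.998, 0.004], [0.998, 0.058, 0.0], [-0.0, 0.004, -1.0]]
wrist_force: [0.5, -1.7, 0.5]
width: 84.7
top brass 128 circ [ 451.5 -352.9] 30.4 bbox [ 423.5 -381.1] [ 479.4 -324.6] depth mean [ 451.5 -353.8   15.9]
side brass 232 circ [ 451.3 -361.7] 33.6 bbox [ 421.8 -395.1] [ 479.5 -328.4] depth mean [ 450.7 -358.9   14.6]
t 45.95 cur yaw 92.7 tilt 0.33 tcp [537.8   6.8 255.7] | turn wz -0.49 then shift cm [-35.78 -10.69   0.57] j7 -7 w 84.8
```

```bash
python3 -m creep '[{"delta_pos":[-5.1,-1.5,0],"angular":[0,0,-0.4],"fingers":8.5},{"delta_pos":[-5.1,-1.5,0],"angular":[0,0,0],"fingers":8.5},{"delta_pos":[-5.1,-1.5,0],"angular":[0,0,0],"fingers":8.5},{"delta_pos":[-5.1,-1.5,0],"angular":[0,0,0],"fingers":8.5},{"delta_pos":[-5.1,-1.5,0],"angular":[0,0,0],"fingers":8.5},{"delta_pos":[-5.1,-1.5,0],"angular":[0,0,0],"fingers":8.5},{"delta_pos":[-5.2,-1.7,2],"angular":[0,0,0],"fingers":8.5},{"delta_pos":[0,0,6],"angular":[0,0,0],"fingers":8.5},{"delta_pos":[0,0,5],"angular":[0,0,0],"fingers":8.5},{"delta_pos":[0,0,3],"angular":[0,0,0],"fingers":8.5}]'
python3 -c "
from h import *
go(451,-356.5,76,93.2)"
```

```text
t: 47.2
tcp_pos: [456.6, -350.1, 93.5]
ee_rot: [[-0.063, 0.998, -0.001], [0.998, 0.063, 0.001], [0.001, -0.001, -1.0]]
wrist_force: [0.5, -0.1, -0.0]
width: 85.2
t 47.20 cur yaw 93.6 tilt 0.09 tcp [ 456.6 -350.1   93.5] | turn wz 0.41 then shift cm [-0.61 -0.59  1.75] j7 34 w 85.2
```

```bash
python3 -m creep '[{"delta_pos":[-0.55,-0.5,0],"angular":[0,0,0.4],"fingers":8.5},{"delta_pos":[0,0,1],"angular":[0,0,0],"fingers":8.5},{"delta_pos":[0,0,0.6],"angular":[0,0,0],"fingers":8.5},{"delta_pos":[0,0,0],"angular":[0,0,0],"fingers":5},{"delta_pos":[0,0,0],"angular":[0,0,0],"fingers":5},{"delta_pos":[0,0,0],"angular":[0,0,0],"fingers":5},{"delta_pos":[0,0,0],"angular":[0,0,0],"fingers":5},{"delta_pos":[0,0,0],"angular":[0,0,0],"fingers":5},{"delta_pos":[0,0,0],"angular":[0,0,0],"fingers":5},{"delta_pos":[0,0,0],"angular":[0,0,0],"fingers":5}]'
python3 -c "
from h import *
go(621,24,250,93.2)"
```

```text
t: 48.45
tcp_pos: [452.6, -356.4, 80.5]
ee_rot: [[-0.056, 0.998, 0.001], [0.998, 0.056, -0.001], [-0.001, 0.001, -1.0]]
wrist_force: [-0.7, 1.2, 6.3]
width: 58.2
t 48.45 cur yaw 93.2 tilt 0.07 tcp [ 452.6 -356.4   80.5] | turn wz 0.03 then shift cm [ 37.05  18.94 -16.95] j7 34 w 58.2
```

```bash
python3 -m creep '[{"delta_pos":[0,0,-5],"angular":[0,0,0],"fingers":5},{"delta_pos":[0,0,-6],"angular":[0,0,0],"fingers":5},{"delta_pos":[0,0,-6],"angular":[0,0,0],"fingers":5},{"delta_pos":[5.3,2.7,0],"angular":[0,0,0],"fingers":5},{"delta_pos":[5.3,2.7,0],"angular":[0,0,0],"fingers":5},{"delta_pos":[5.3,2.7,0],"angular":[0,0,0],"fingers":5},{"delta_pos":[5.3,2.7,0],"angular":[0,0,0],"fingers":5},{"delta_pos":[5.3,2.7,0],"angular":[0,0,0],"fingers":5},{"delta_pos":[5.3,2.7,0],"angular":[0,0,0],"fingers":5},{"delta_pos":[5.2,2.7,0],"angular":[0,0,0],"fingers":5}]'
python3 - <<'E'
from h import *
go(621,24,158,93.2)
im,d=shot('side','side10')
cv2.imwrite('pics/s10c.png',cv2.resize(cv2.imread('pics/side10.png')[100:260,180:320],None,fx=3,fy=3,interpolation=2))
E
```

```text
t: 49.7
tcp_pos: [620.4, 25.4, 249.3]
ee_rot: [[-0.056, 0.998, 0.001], [0.998, 0.056, -0.0], [-0.0, 0.001, -1.0]]
wrist_force: [0.8, -0.7, -1.0]
width: 58.3
t 49.70 cur yaw 93.2 tilt 0.04 tcp [620.4  25.4 249.3] | turn wz 0.01 then shift cm [-0.15  0.05  9.13] j7 -9 w 58.3
```

View pics/s10c.png

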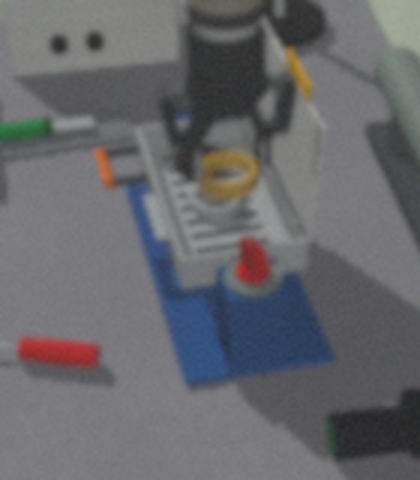

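```bash
python3 -m creep '[{"delta_pos":[-0.1,0,4],"angular":[0,0,0],"fingers":5},{"delta_pos":[0,0,2.8],"angular":[0,0,0],"fingers":5},{"delta_pos":[0,0,1.2],"angular":[0,0,0],"fingers":5},{"delta_pos":[0,0,0.5],"angular":[0,0,0],"fingers":5},{"delta_pos":[0,0,0.2],"angular":[0,0,0],"fingers":5},{"delta_pos":[0,0,0.2],"angular":[0,0,0],"fingers":5},{"delta_pos":[0,0,0.1],"angular":[0,0,0],"fingers":5},{"delta_pos":[0,0,0],"angular":[0,0,0],"fingers":5},{"delta_pos":[0,0,0],"angular":[0,0,0],"fingers":5},{"delta_pos":[0,0,0],"angular":[0,0,0],"fingers":5}]'
```

```text
t: 51.0
tcp_pos: [620.8, 22.7, 160.6]
ee_rot: [[-0.056, 0.998, 0.002], [0.998, 0.056, -0.0], [-0.0, 0.002, -1.0]]
wrist_force: [-1.8, -0.5, 5.8]
width: 58.0
```

```bash
python3 -m creep '[{"delta_pos":[0,0,-0.1],"angular":[0,0,0],"fingers":5},{"delta_pos":[0,0,0],"angular":[0,0,0],"fingers":7},{"delta_pos":[0,0,0],"angular":[0,0,0],"fingers":7},{"delta_pos":[0,0,0],"angular":[0,0,0],"fingers":7},{"delta_pos":[0,0,-2],"angular":[0,0,0],"fingers":7},{"delta_pos":[0,0,-4],"angular":[0,0,0],"fingers":7},{"delta_pos":[0,-2,-5],"angular":[0,0,0],"fingers":5},{"delta_pos":[0,-2,-4],"angular":[0,0,0],"fingers":0},{"delta_pos":[0,-3,-4],"angular":[0,0,0],"fingers":0},{"delta_pos":[0,-5,0],"angular":[0,0,0],"fingers":0}]'
python3 - <<'E'
from h import *
go(724,150,351,93.2)
ims=[]
for cam,(a,b,c,e) in(('top',(130,260,140,290)),('side',(100,230,200,330))):
    im,d=shot(cam,cam+'11');ims.append(cv2.resize(cv2.imread(f'pics/{cam}11.png')[a:b,c:e],(390,390),interpolation=2))
cv2.imwrite('pics/c11.png',np.hstack(ims))
E
```

```text
t: 52.25
tcp_pos: [501.8, 16.6, 355.1]
ee_rot: [[-0.056, 0.998, 0.01], [0.998, 0.056, 0.001], [0.0, 0.01, -1.0]]
wrist_force: [-1.0, -0.1, -0.6]
width: -0.1
t 52.25 cur yaw 93.2 tilt 0.58 tcp [501.8  16.6 355.1] | turn wz 0.03 then shift cm [12.08 22.93  0.41] j7 -5 w -0.1
```

View pics/c11.png

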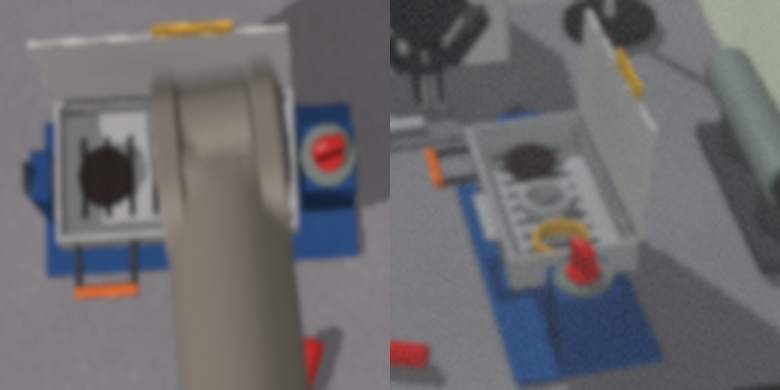

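```bash
python3 -m creep '[{"delta_pos":[2.4,4.6,0],"angular":[0,0,0],"fingers":0},{"delta_pos":[2.4,4.6,0],"angular":[0,0,0],"fingers":0},{"delta_pos":[2.4,4.6,0],"angular":[0,0,0],"fingers":0},{"delta_pos":[2.4,4.6,0],"angular":[0,0,0],"fingers":0},{"delta_pos":[2.4,4.8,0],"angular":[0,0,0],"fingers":0},{"delta_pos":[0,0,0],"angular":[0,0,0],"fingers":0},{"delta_pos":[0,0,2],"angular":[0,0,0],"fingers":0},{"delta_pos":[0,0,2],"angular":[0,0,0],"fingers":0},{"delta_pos":[0,0,1],"angular":[0,0,0],"fingers":0},{"delta_pos":[0,0,0],"angular":[0,0,0],"fingers":0}]'
```

```text
t: 53.6
tcp_pos: [724.6, 148.2, 299.2]
ee_rot: [[-0.056, 0.998, -0.002], [0.998, 0.056, -0.001], [-0.001, -0.002, -1.0]]
wrist_force: [-0.4, 0.1, 0.2]
width: -0.2
```

```bash
python3 -m creep '[{"delta_pos":[0,-1.4,0],"angular":[0,0,0],"fingers":0},{"delta_pos":[0,-1,0],"angular":[0,0,0],"fingers":0},{"delta_pos":[0,-1.5,0.1],"angular":[0,0,0],"fingers":0},{"delta_pos":[0,-1.55,0.2],"angular":[0,0,0],"fingers":0},{"delta_pos":[0,-1.55,0.5],"angular":[0,0,0],"fingers":0},{"delta_pos":[0,-1.55,0.7],"angular":[0,0,0],"fingers":0},{"delta_pos":[0,-1.4,0.95],"angular":[0,0,0],"fingers":0},{"delta_pos":[0,-1.2,1.15],"angular":[0,0,0],"fingers":0},{"delta_pos":[0,0,0],"angular":[0,0,0],"fingers":0},{"delta_pos":[0,0,0],"angular":[0,0,0],"fingers":0}]'
python3 - <<'E'
from h import *
im,d=shot('side','side12');P=cloud('side',d);h=cv2.cvtColor(im,cv2.COLOR_RGB2HSV).astype(int);H,S=h[...,0],h[...,1]
y=(H>=18)&(H<32)&(S>130)&(np.hypot(P[...,0]-600,P[...,1]-65)<140)&(P[...,2]>130)
print(y.sum(),np.nanmean(P[y],0))
E
```

```text
t: 54.85
tcp_pos: [614.4, 142.5, 264.7]
ee_rot: [[-0.056, 0.998, 0.001], [0.998, 0.056, 0.0], [0.0, 0.001, -1.0]]
wrist_force: [0.5, -0.7, 0.5]
width: 0.1
38 [579.59701133  57.65722795 216.63817811]
```

```bash
python3 -m creep '[{"delta_pos":[0,-0.9,1.5],"angular":[0,0,0],"fingers":0},{"delta_pos":[0,-0.9,1.5],"angular":[0,0,0],"fingers":0},{"delta_pos":[0,-0.4,1.1],"angular":[0,0,0],"fingers":0},{"delta_pos":[0,-0.4,1.1],"angular":[0,0,0],"fingers":0},{"delta_pos":[0,-0.2,0.9],"angular":[0,0,0],"fingers":0},{"delta_pos":[0,-0.1,0.7],"angular":[0,0,0],"fingers":0},{"delta_pos":[0,0,0.3],"angular":[0,0,0],"fingers":0},{"delta_pos":[0,0,0.2],"angular":[0,0,0],"fingers":0},{"delta_pos":[0,0,0],"angular":[0,0,0],"fingers":0},{"delta_pos":[0,0,0],"angular":[0,0,0],"fingers":0}]'
```

```text
t: 56.15
tcp_pos: [585.1, 140.8, 191.0]
ee_rot: [[-0.056, 0.998, 0.0], [0.998, 0.056, -0.0], [-0.0, 0.0, -1.0]]
wrist_force: [-0.0, 0.3, 0.5]
width: 0.2
```

```bash
python3 -m creep '[{"delta_pos":[0,0,0.1],"angular":[0,0,0],"fingers":0},{"delta_pos":[0,0,0.1],"angular":[0,0,0],"fingers":0},{"delta_pos":[0,0,0.1],"angular":[0,0,0],"fingers":0},{"delta_pos":[0,0,0],"angular":[0,0,0],"fingers":0},{"delta_pos":[0,0,0],"angular":[0,0,0],"fingers":0},{"delta_pos":[0,0,0],"angular":[0,0,0],"fingers":0},{"delta_pos":[0,0,0],"angular":[0,0,0],"fingers":0},{"delta_pos":[0,0,0],"angular":[0,0,0],"fingers":0},{"delta_pos":[0,0,0],"angular":[0,0,0],"fingers":0},{"delta_pos":[0,0,0],"angular":[0,0,0],"fingers":0}]'
```

```text
t: 57.4
tcp_pos: [585.2, 140.9, 190.6]
ee_rot: [[-0.056, 0.998, 0.001], [0.998, 0.056, -0.001], [-0.001, 0.001, -1.0]]
wrist_force: [-5.3, -0.8, 13.7]
width: 0.2
```

```bash
python3 -m creep '[{"delta_pos":[0,0,-3],"angular":[0,0,0],"fingers":0},{"delta_pos":[0,0,-5],"angular":[0,0,0],"fingers":0},{"delta_pos":[0,0,-5],"angular":[0,0,0],"fingers":0},{"delta_pos":[-5,-1.5,0],"angular":[0,0,0],"fingers":0},{"delta_pos":[-5,-1.5,0],"angular":[0,0,0],"fingers":0},{"delta_pos":[-5,-1.5,0],"angular":[0,0,0],"fingers":0},{"delta_pos":[-5,-1.5,0],"angular":[0,0,0],"fingers":0},{"delta_pos":[-5,-1.5,0],"angular":[0,0,0],"fingers":0},{"delta_pos":[-5,0,0],"angular":[0,0,0],"fingers":0},{"delta_pos":[-5,0,0],"angular":[0,0,0],"fingers":0}]'
python3 - <<'E'
from h import *
np.set_printoptions(precision=1,suppress=True)
print(env.read_state()['tcp_pos'])
c=np.cos(np.radians(3.2));s=np.sin(np.radians(3.2));ims=[]
for cam,(a,b,cc,e) in(('top',(130,310,85,295)),('side',(110,270,160,320))):
    im,d=shot(cam,cam+'13');P=cloud(cam,d)
    F=np.stack([(P[...,0]-616.5)*c+(P[...,1]-104)*s,-(P[...,0]-616.5)*s+(P[...,1]-104)*c,P[...,2]],-1)
    m=(np.abs(F[...,0])<60)&(np.abs(F[...,1])<120)&(F[...,2]>100)&(F[...,2]<150);q=F[m]
    A=np.c_[q[:,:2],np.ones(len(q))];print(cam,'lid plane slope x,y, z0',np.linalg.lstsq(A,q[:,2],rcond=None)[0])
    h=cv2.cvtColor(im,cv2.COLOR_RGB2HSV).astype(int);H,S=h[...,0],h[...,1]
    g=(H>45)&(H<85)&(S>80)&(np.hypot(P[...,0]-420,P[...,1]-400)<130);print(' green',g.sum(),np.nanmean(P[g],0))
    ims.append(cv2.resize(cv2.imread(f'pics/{cam}13.png')[a:b,cc:e],(390,360),interpolation=2))
    m=((H<6)|(H>174))&(S>150)&(np.hypot(P[...,0]-625,P[...,1]+61)<40)&(P[...,2]>135);v,u=np.where(m)
    if m.sum()>5:print(cam,'knob',cv2.minAreaRect(ray(cam,np.c_[u,v],149)[:,:2].astype(np.float32)))
cv2.imwrite('pics/c13.png',np.hstack(ims))
E
```

```text
t: 58.65
tcp_pos: [529.4, -214.4, 318.2]
ee_rot: [[-0.056, 0.998, 0.001], [0.998, 0.056, -0.0], [-0.0, 0.001, -1.0]]
wrist_force: [1.5, 0.4, 0.2]
width: -0.0
[ 529.4 -214.4  318.2]
top lid plane slope x,y, z0 [ -0.    0.  117.7]
 green 232 [397.3 404.4  22.2]
top knob ((625.2775268554688, -59.3831787109375), (16.69123649597168, 30.397201538085938), 11.856411933898926)
side lid plane slope x,y, z0 [  0.    0.  118.6]
 green 123 [394.  398.8  19.3]
side knob ((624.8202514648438, -76.00013732910156), (14.942625045776367, 37.391807556152344), 20.900646209716797)
```

View pics/c13.png

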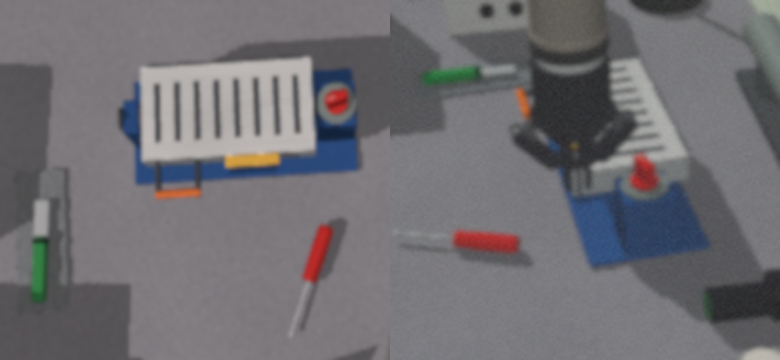

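```bash
python3 -c "
from station import env
print(env.hand_in(),env.read_state()['t'])"
```

```text
the job is handed in; nothing more can be done
the job is handed in; nothing more can be done
```

The job is finished and handed in at about 59 s; the hand-in gave no verdict.

- **Cassette and lock:** I pressed the orange bar down until the cassette stopped (34 N with no further motion). I then turned the red knob clockwise to its end stop; the wrist reached about 72° of turn and the torque rose to 0.9 N m.
- **Lid opening:** The blade went into the slot and lifted the lip, then swept the lid back to its open stop with no finger contact. I laid the blade back on its mat.
- **Loading:** Three items were present: the glass disc, one steel spacer ring and the brass scale ring. All three lay flat and apart on the cassette floor in the picture taken before closing.
- **Closing:** I pushed the lid down until the force rose to 14 N with no more movement.

**Last checks:**
- The lid is flat: zero slope in both cameras, with its top at 118 mm as expected, so the cassette is level and the lid shut.
- The knob stands at its locked angle, about 74–78° by the top camera, though the side camera's angle was roughly 10° different.
- The blade is on the mat, about 4 mm from where it started.
- The driver showed no visible shift. I did not measure the bystanders again; the binocular half was only partly in view in the last pictures, and the jar and eyecup were last seen in place in the picture taken as I brought the blade back.

**Disagreements:** The two cameras differed by 5–8 mm along y, so I used their averages. The gripper read the ring and disc widths 2–4 mm under nominal.

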